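# Walnuts away: pour from the mug, snap the slanted lid home

## Robot

A 6-joint arm with a two-finger parallel gripper is mounted at the origin on a cart in front of the work surface, level with it; the furniture and walls round the work are solid. World frame = base frame: x ahead of the robot, y to its left, z up, the work surface at z = 0. Lengths are in m, angles in rad, forces in N, time in s.
With the tool pointing down it reaches from about 0.35 to 0.975 m from the base axis. Payload 4.9 kg.
Tool frame: the origin (TCP) lies midway between the tips of the shut fingers; the grasp point (between the pads) lies 19 mm behind it (ctrl.tcp_to_grasp is the distance from the TCP to the grasp point, in m); z points along the fingers, y is the line along which they close (so a half turn about z gives the same grasp; the last joint's range is limited). The gripper opens to 85 mm and grips with 20 to 120 N. Pads are 22 mm wide; open, the fingers measure 114 mm over their backs; the gripper's body (76 mm by 85 mm) begins 54 mm behind the grasp point. The pads swing forward as they close: fully open they stand 13 mm farther back than shut.
Start: joints at [1.078, 0.053, 1.613, -0, 1.476, -0.119], TCP at [0.228, 0.582, 0.231] pointing down, gripper open.
Joint ranges: [-3.01, 3.01], [-1.01, 2.22], [0.06, 2.58], [-1.02, 4.17], [0.09, 2.62], [-3.14, 3.14]. Speed limits (rad/s): [2.57, 2.57, 3.14, 3.14, 3.14, 3.14].

## Interface

Orientations are given as a rotation vector (axis times angle).
In Python, from station import ctrl, vision, probe_bus gives the robot as it stands (ctrl), with the cameras (vision) and the readings (probe_bus).
- The arm moves only by the tool jog_arm, called after "Emit:" by a JSON object that holds its "name" and its "arguments". Schema: {"type":"object","properties":{"steps":{"type":"array","items":{"type":"array","prefixItems":[{"type":"number"},{"type":"array","items":{"type":"number"},"minItems":3,"maxItems":3},{"type":"array","items":{"type":"number"},"minItems":3,"maxItems":3}],"minItems":3,"maxItems":3},"minItems":1,"maxItems":20},"clamp_n":{"type":"number"},"only":{"type":"string"},"quiet":{"type":"boolean"},"lines":{"type":"string"}},"required":["steps"],"additionalProperties":false}. steps is a list of rows, 1 to 20 of them, each written [opening, [dx, dy, dz], [rx, ry, rz]]: the finger opening in m, then dx, dy, dz in normalised numbers (1 is 0.8 m), then a rotation vector rx, ry, rz in a scale on which 1.0 is pi rad; each row is the pose to reach, as a shift and turn from the pose commanded when the call began, along the tool's axes at that moment; what a row does not reach only later rows make up. A row lasts 1/12 s, in which the tool goes at most 0.0417 m and 0.125 rad, less where a joint would pass 70% of its speed; a pose out of reach is approached as far as the arm can. The fingers move at their own pace and stop on an object; clamp_n is the grip in N (left out, the last holds). Time passes only in rows, so rows that do not move let the fingers close. The tool returns the time, the measured TCP pose, the force, the opening and the grip force at its end. only (a regular expression) keeps the lines of the reply that match it, lines (a string "A,B") keeps lines A to B, and quiet returns only ok. Shift and turn numbers lie between -1 and 1, and a call with a number outside is refused. Input that does not fit is refused with a message, and nothing moves.
- probe_bus.get_obs(): the state, without advancing time (a new reading comes with each control period).
- vision.get_image(name): name is "side" or "top"; returns the picture (420x560x3 uint8, red, green, blue); there is no depth.
- vision.camera_params(name): a dict with "fx", "fy", "cx", "cy" (pixels), "T" (4x4, takes a point from camera to world coordinates). Camera axes: x right, y down, z forward; pixel columns grow to the right and rows downward; lengths in m; the calibration is good to about 2 mm. A picture is of the moment at which its call begins. camera_params takes no time and is no camera call.
- ctrl.finish_job(): hands the job in; it is judged then, once.
The state is a dict: "t": time; "q": joint angles; "dq": joint speeds; "effort": joint torques, N m; "tool_pos": TCP position; "tool_rot": TCP orientation; "contact_force": force on the tool from outside, world axes, zero at the start; "wrist_torque": the same for the moment, N m; "opening": finger opening in m; "grip_force": force on a finger pad.
Only numpy, scipy, OpenCV 4.12 (cv2) and the standard library are available. Lean on these libraries where they do the work, as an engineer would, in place of code of your own. Each camera call takes 0.05 s, during which the arm holds its last target. There are 200 camera calls.

## Task

Put the walnuts away: pour all six from the striped mug into the white jar with the slanted mouth, then stand the mug upright on the worktop again. Close the jar by pressing its wooden lid into the mouth until it snaps fully home, gently enough that the jar hardly shifts, and leave the spoon, glass, timer and salt shaker where they are.

Things in the scene. Friction and masses are not known exactly. Their poses are not given: they have to be found in the camera images.
- mug: White mug with beige stripes, 84 mm outside diameter, 95 mm high, wall 4 to 5 mm, about 0.18 kg; six loose walnuts lie in it. Origin on its underside, z up; the cup's own axis is 17 mm from the origin along +y; the handle is on the -y side and reaches to y = -59 mm.
- mug_handle (a point): Middle of the handle, 51 mm from the mug's origin along -y (68 mm from the cup's axis), 58 mm up. A D loop 15 mm wide across x, from z = 15 to 89 mm; no finger fits through it, but it can be pinched across x from above or leaning over from the handle's side. Hold it hard: the loaded mug tends to turn round the grip, nose down. Axes as the mug's.
- mug_mouth (a point): Centre of the mug's mouth: on the cup's axis, at rim height, 95 mm above its underside. Axes as the mug's.
- jar: White glazed jar, 158 mm long (x), 140 wide (y), 141 high, walls 8 mm, 1.9 kg, loose. Origin in the middle of its underside, z up. Front wall (-x) 55 mm high; from there a face slants up and back at 40 degrees to a flat top over the back third. The round mouth in the slanted face faces -x and up. Wall cabinets hang 0.44 m above the worktop behind world x = 0.6 m: keep the wrist clear of them.
- jar_neck: The jar's round neck. Origin in the middle of the mouth's rim, 36 mm from the jar's origin along -x and 108 mm up; z points straight out of the mouth, 40 degrees from vertical, leaning to the jar's -x; y as the jar's. Outside diameter 108 mm, bore 92 mm, rim 16 mm clear of the slanted face. 4 to 9 mm below the rim six soft grey sprung seal lips stand in to an 86 mm circle.
- lid: Round wooden lid, 0.12 kg, standing on its plug. Origin: middle of the plug's underside, z up through the knob. Plug 84 mm diameter with a bead of 89 mm, 5 to 7 mm above the underside; flange 112 mm, z = 20 to 28; knob 21 mm diameter, z = 28 to 58. Pushed straight into the mouth (any way round), the bead needs about 10 to 20 N to snap past the seal lips; then the flange lies on the rim.
- lid_seat (a point): Centre of the underside of the lid's flange, 20 mm above the lid's origin; meets the origin of the jar's neck when the lid is fully home. Axes as the lid's.
- lid_knob (a point): A point on the knob's axis to grip, 46 mm above the lid's origin. Axes as the lid's.
- walnut0: Walnut in its shell, 27 mm thick, 31 mm long, 10 g; origin in its middle.
- walnut1: Walnut in its shell, 27 mm thick, 31 mm long, 10 g; origin in its middle.
- walnut2: Walnut in its shell, 27 mm thick, 31 mm long, 10 g; origin in its middle.
- walnut3: Walnut in its shell, 27 mm thick, 31 mm long, 10 g; origin in its middle.
- walnut4: Walnut in its shell, 27 mm thick, 31 mm long, 10 g; origin in its middle.
- walnut5: Walnut in its shell, 27 mm thick, 31 mm long, 10 g; origin in its middle.
- spoon: Wooden spoon, 338 mm long along x, 52 mm wide, 15 mm high, lying on the worktop; origin under its middle. A bystander.
- glass: Empty drinking glass, 81 mm diameter, 93 mm high, upright; origin on its underside. A bystander.
- timer: Round kitchen timer, 62 mm diameter, 59 mm high; origin on its underside. A bystander.
- salt: Salt shaker, 44 mm diameter, 90 mm high; origin on its underside. A bystander.

How it is judged:
On the way, in this order (a step that is already met when the one before it is completed fails the run):
1. the mug is tipped well over (70 degrees or more) above the jar (angle between mug's own z axis and vertical above 1.22 rad and horizontal distance between mug_mouth and jar_neck below 0.12 m and height (world z) of mug_mouth above 0.1 m), for 0.05 s.
2. all six walnuts are inside the jar (x of walnut0 in the frame of jar between -0.075 and 0.075 m and y of walnut0 in the frame of jar between -0.066 and 0.066 m and z of walnut0 in the frame of jar between 0 and 0.09 m and x of walnut1 in the frame of jar between -0.075 and 0.075 m and y of walnut1 in the frame of jar between -0.066 and 0.066 m and z of walnut1 in the frame of jar between 0 and 0.09 m and x of walnut2 in the frame of jar between -0.075 and 0.075 m and y of walnut2 in the frame of jar between -0.066 and 0.066 m and z of walnut2 in the frame of jar between 0 and 0.09 m and x of walnut3 in the frame of jar between -0.075 and 0.075 m and y of walnut3 in the frame of jar between -0.066 and 0.066 m and z of walnut3 in the frame of jar between 0 and 0.09 m and x of walnut4 in the frame of jar between -0.075 and 0.075 m and y of walnut4 in the frame of jar between -0.066 and 0.066 m and z of walnut4 in the frame of jar between 0 and 0.09 m and x of walnut5 in the frame of jar between -0.075 and 0.075 m and y of walnut5 in the frame of jar between -0.066 and 0.066 m and z of walnut5 in the frame of jar between 0 and 0.09 m), for 0.2 s.
3. the lid is snapped home in the mouth (distance between lid_seat and jar_neck below 0.005 m and angle between the z axis of lid and the z axis of jar_neck, either way round below 0.07 rad), for 0.2 s.
At the end, for the whole second after the job is handed in: All six walnuts are inside the jar; the lid is fully home (flange centre within 5 mm of the middle of the rim and square to it within 4 degrees); the jar stands flat; the mug stands upright (within 6 degrees) on the worktop; everything is let go and at rest (all of step 2 and all of step 3 and angle between mug's own z axis and vertical below 0.1 rad and height (world z) of mug between -0.006 and 0.006 m and linear speed of each of mug, lid below 0.02 m/s and angle between jar's own z axis and vertical below 0.05 rad); the robot touches nothing.
It fails at once if the jar is shoved more than 50 mm from where it stood, or tipped (distance of jar from where it was at the start of the episode above 0.05 m or angle between jar's own z axis and vertical above 0.2 rad).
It fails at once if the lid is forced into the jar with more than 60 N (contact force between lid and jar above 60 N).
It fails at once if the spoon, glass, timer or salt shaker is moved more than 30 mm or knocked over (distance of any of spoon, glass, timer, salt from where it was at the start of the episode above 0.03 m or angle between any of spoon, glass, timer, salt's own z axis and vertical above 0.4 rad).
It also fails if it takes over 72 s, if anything falls off the work surface, if the arm or the gripper's body presses on something with over 40 N, if the wrist force passes 120 N, or if a joint passes its speed limit or range.

## Working session

There is one attempt and no reset: what is moved stays moved. The work goes in short steps, Python scripts to look and compute and a tool call to move; the robot and the scene stay as the last step left them, time stands still between calls to the robot, and variables do not carry over. Pictures are saved under pics/ and viewed, at most 10 in all, crops included, and the job is handed in when it is done.

```bash
ls; mkdir -p pics; python3 - <<'E'
from station import ctrl, vision, probe_bus
import cv2,numpy as np
for n in("side","top"):
    cv2.imwrite(f"pics/{n}0.png",vision.get_image(n)[:,:,::-1]); p=vision.camera_params(n);print(n,p["fx"],p["cx"],p["cy"],np.round(p["T"],3).tolist())
o=probe_bus.get_obs();print(o["t"],o["tool_pos"],o["tool_rot"],o["opening"],ctrl.tcp_to_grasp)
E
```

```text
pics
station.py
side 429.8250810435941 281.21310759247234 212.34728143063364 [[0.596, -0.609, 0.524, -0.087], [-0.803, -0.449, 0.392, -0.515], [-0.004, -0.654, -0.756, 1.042], [0.0, 0.0, 0.0, 1.0]]
top 472.61110008445104 280.98679914777296 213.51152391577958 [[0.064, -0.95, 0.306, 0.124], [-0.998, -0.063, 0.014, -0.048], [0.006, -0.306, -0.952, 1.389], [0.0, 0.0, 0.0, 1.0]]
0.1 [0.22794889 0.58135019 0.23017828] [-5.83637392e-01 -3.08633441e+00  2.75440931e-03] 0.08543102292595312 0.0187
```

View pics/side0.png

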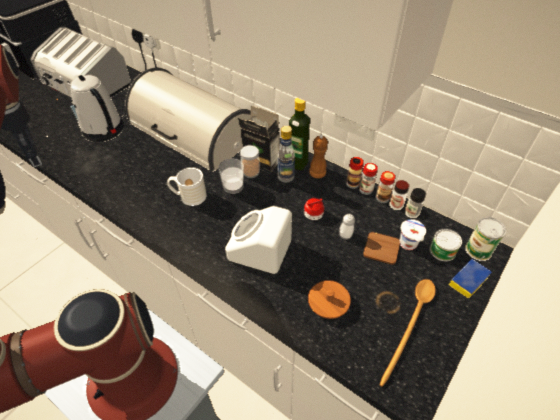

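View pics/top0.png

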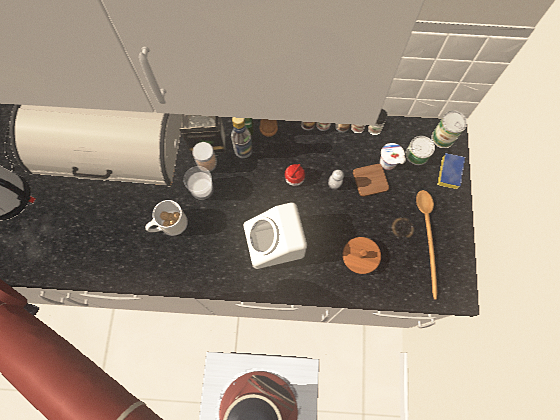

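Side view: jar at (262,240), mouth at (257,224), mug at (190,187) with its handle at (172,183), lid at (330,299), spoon at (408,335). Top view: mug (171,217), handle (152,226), jar mouth (264,235), lid (362,255). The jar's mouth faces roughly +y. I'll zoom in for accurate points.

```bash
python3 - <<'E'
import cv2,numpy as np
t=cv2.imread("pics/top0.png");s=cv2.imread("pics/side0.png")
a=cv2.resize(t[190:290,140:310],None,fx=4.7,fy=3,interpolation=cv2.INTER_CUBIC)
a=cv2.resize(t[190:280,140:310],(799,423),interpolation=cv2.INTER_CUBIC)
b=cv2.resize(s[160:280,160:300],(700,600),interpolation=cv2.INTER_CUBIC)
cv2.imwrite("pics/tz.png",a);cv2.imwrite("pics/sz.png",b)
for n,i in(("t",t),("s",s)):
    h=cv2.cvtColor(i,cv2.COLOR_BGR2HSV)
    m=cv2.inRange(h,(5,150,120),(18,255,255)); m2=cv2.inRange(h,(0,0,130),(180,70,255))
    for k,mm in(("or",m),("wh",m2)):
        for c in cv2.findContours(mm,0,2)[0]:
            A=cv2.contourArea(c)
            x,y,w,hh=cv2.boundingRect(c)
            if 300<A<4000 and 130<y<320: print(n,k,A,cv2.boundingRect(c),cv2.fitEllipse(c))
E
```

```text
t or 964.0 (343, 237, 38, 37) ((362.1053161621094, 255.3321990966797), (35.32132339477539, 36.3184928894043), 7.31387996673584)
t wh 2972.0 (243, 202, 64, 67) ((275.0584411621094, 236.12881469726562), (58.861732482910156, 67.57978820800781), 47.73390197753906)
t wh 956.5 (145, 200, 42, 36) ((166.2147979736328, 218.89772033691406), (34.49364471435547, 38.8809928894043), 67.72819519042969)
t wh 817.0 (186, 142, 27, 56) ((199.7630157470703, 173.18222045898438), (22.783170700073242, 58.8238639831543), 5.071039199829102)
t wh 830.0 (380, 131, 71, 38) ((413.4115905761719, 149.42938232421875), (21.483272552490234, 75.99602508544922), 71.79400634765625)
s or 1160.0 (308, 281, 42, 37) ((329.43896484375, 299.50799560546875), (35.61738586425781, 41.891136169433594), 89.3228759765625)
s or 801.5 (380, 279, 55, 107) ((403.78436279296875, 329.95367431640625), (18.8425350189209, 108.63965606689453), 26.482194900512695)
s or 647.0 (363, 232, 37, 31) ((382.1163024902344, 247.3063201904297), (28.189905166625977, 36.04152297973633), 105.33654022216797)
s wh 431.0 (434, 229, 28, 22) ((447.8644714355469, 239.39378356933594), (19.845144271850586, 27.976675033569336), 108.33027648925781)
s wh 562.0 (400, 219, 26, 30) ((411.11328125, 233.1343231201172), (25.09203338623047, 29.846406936645508), 19.390113830566406)
s wh 3197.0 (225, 206, 67, 68) ((261.30084228515625, 239.0685577392578), (60.255470275878906, 72.67810821533203), 45.22957992553711)
s wh 993.0 (167, 167, 39, 39) ((188.53866577148438, 185.3611602783203), (34.94880294799805, 39.43013000488281), 125.56877899169922)
```

View pics/tz.png

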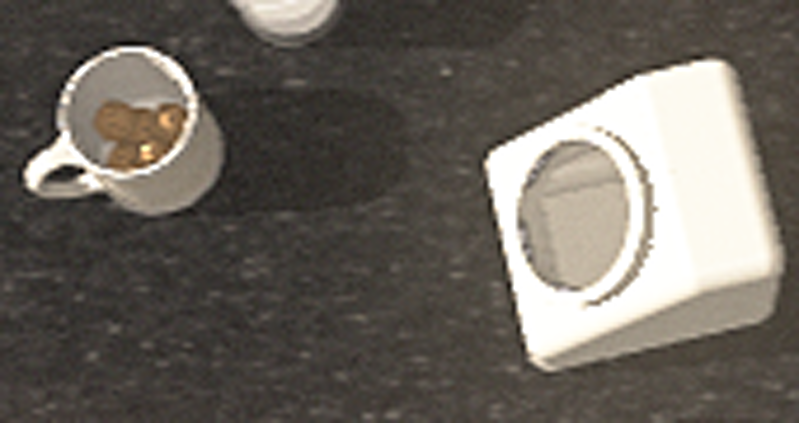

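View pics/sz.png

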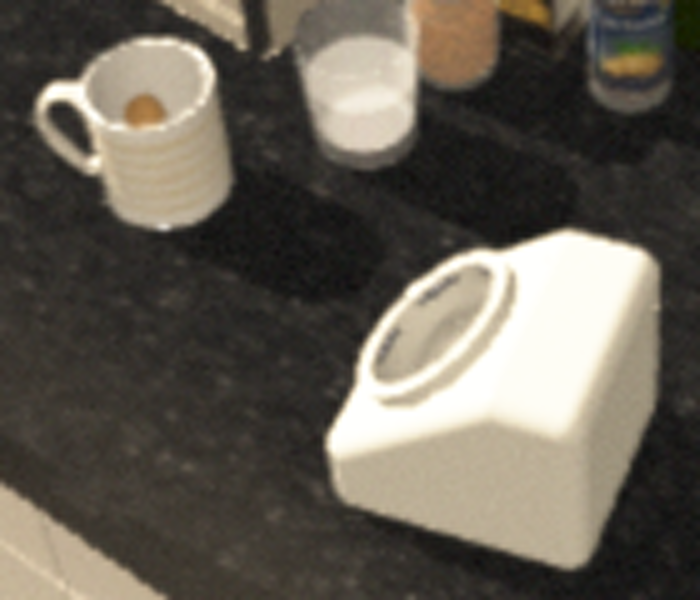

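Zooms: mug rim centre is at top (167.2,213.8) and side (190,176.6), handle tip at top (145.3,228) and side (167.4,182.4). Jar bore centre is at top (262.3,236) and side (247.4,225.2), front edge at top (243.6,224)–(254.9,267.7), back top edge (295.3,203.2)–(305.5,247.4). Now I'll turn these into world points.

```bash
cat > h.py <<'E'
from station import ctrl, vision, probe_bus
import numpy as np,cv2
from scipy.spatial.transform import Rotation as R
P={n:vision.camera_params(n) for n in("top","side")}
def ray(n,u,v):
    p=P[n];d=p["T"][:3,:3]@np.array([(u-p["cx"])/p["fx"],(v-p["cy"])/p["fy"],1]);return p["T"][:3,3],d
def onz(n,u,v,z):
    o,d=ray(n,u,v);return o+d*(z-o[2])/d[2]
def tri(a,b):
    (o,d),(p,e)=ray("top",*a),ray("side",*b)
    s=np.linalg.lstsq(np.c_[d,-e],p-o,rcond=None)[0];x,y=o+d*s[0],p+e*s[1];return (x+y)/2,np.linalg.norm(x-y)
def rel(pos,Rm,pos0=None,R0=None):
    o=probe_bus.get_obs()
    R0=R.from_rotvec(o["tool_rot"]);return R0.inv().apply(np.array(pos)-o["tool_pos"]),(R0.inv()*Rm).as_rotvec()
E
python3 - <<'E'
from h import *
np.set_printoptions(precision=4,suppress=True)
print("mug rim",tri((167.2,213.8),(190,176.6)),onz("top",167.2,213.8,.095),onz("side",190,176.6,.095))
print("handle",onz("top",145.3,228,.06),onz("side",167.4,182.4,.06))
print("mouth",tri((262.3,236),(247.4,225.2)),onz("top",262.3,236,.108),onz("side",247.4,225.2,.108))
for a,b,z in(((243.6,224),(254.9,267.7),.055),((295.3,203.2),(305.5,247.4),.141)):
    A,B=onz("top",*a,z),onz("top",*b,z);d=B-A;print(A,B,np.linalg.norm(d),"yaw of edge",np.degrees(np.arctan2(d[1],d[0])))
A=onz("top",243.6,224,.055);
print("lid",tri((362.1,255.3),(329.4,299.5)),onz("top",362.1,255.3,.026),onz("side",329.4,299.5,.026))
print(onz("top",200,184,.04),onz("top",294,175,.05),onz("top",336,179,.07))
E
```

```text
mug rim (array([0.5183, 0.2976, 0.092 ]), np.float64(0.0024668754196020652)) [0.5163 0.2973 0.095 ] [0.5176 0.2945 0.095 ]
handle [0.4795 0.3644 0.06  ] [0.4776 0.3643 0.06  ]
mouth (array([0.4668, 0.0192, 0.1038]), np.float64(0.001255083814269912)) [0.4651 0.0193 0.108 ] [0.4649 0.0166 0.108 ]
[0.512  0.0798 0.055 ] [0.3844 0.036  0.055 ] 0.13489996522067416 yaw of edge -161.07977850497542
[ 0.5569 -0.0671  0.141 ] [ 0.4322 -0.1017  0.141 ] 0.12942746881315934 yaw of edge -164.49673633258783
lid (array([ 0.4476, -0.2742,  0.0244]), np.float64(0.001235374208898897)) [ 0.4477 -0.2743  0.026 ] [ 0.4462 -0.2743  0.026 ]
[0.6346 0.2253 0.04  ] [ 0.6792 -0.0595  0.05  ] [ 0.6664 -0.1859  0.07  ]
```

```bash
cat >> h.py <<'E'
np.set_printoptions(precision=4,suppress=True)
u=np.array([-.490,.872,0]);u/=np.linalg.norm(u);Z=np.array([0,0,1.]);AX=np.array([.517,.296,0])
def tool(zd,yd):
    z=np.array(zd,float)/np.linalg.norm(zd);y=np.array(yd)-z*np.dot(yd,z);y=y/np.linalg.norm(y);return R.from_matrix(np.c_[np.cross(y,z),y,z])
def lean(deg):
    t=np.radians(deg);return -u*np.sin(t)-Z*np.cos(t)
mx=np.array([u[1],-u[0],0])
H=AX+.068*u+.058*Z
G=.0187
E
python3 - <<'E'
from h import *
for L in(50,):
    a=lean(L);print(H,mx,*rel(H+a*(G-.10),tool(a,mx)))
E
```

```text
[0.4837 0.3553 0.058 ] [0.8718 0.4899 0.    ] [-0.2724 -0.0775  0.12  ] [ 0.2969 -0.837   0.6411]
```

The rows are not in the units I measure in: shifts go in shares of 0.8 m and turns go in shares of pi rad. I convert before sending: -0.2724 m / 0.8 = -0.3405, 0.12 m / 0.8 = 0.15, -0.837 rad / 3.1416 = -0.2664.

Emit:
{"name": "jog_arm", "arguments": {"steps": [[0.085, [-0.3405, -0.0969, 0.15], [0.0945, -0.2664, 0.2041]], [0.085, [-0.3405, -0.0969, 0.15], [0.0945, -0.2664, 0.2041]], [0.085, [-0.3405, -0.0969, 0.15], [0.0945, -0.2664, 0.2041]], [0.085, [-0.3405, -0.0969, 0.15], [0.0945, -0.2664, 0.2041]], [0.085, [-0.3405, -0.0969, 0.15], [0.0945, -0.2664, 0.2041]], [0.085, [-0.3405, -0.0969, 0.15], [0.0945, -0.2664, 0.2041]], [0.085, [-0.3405, -0.0969, 0.15], [0.0945, -0.2664, 0.2041]], [0.085, [-0.3405, -0.0969, 0.15], [0.0945, -0.2664, 0.2041]], [0.085, [-0.3405, -0.0969, 0.15], [0.0945, -0.2664, 0.2041]], [0.085, [-0.3405, -0.0969, 0.15], [0.0945, -0.2664, 0.2041]], [0.085, [-0.3405, -0.0969, 0.15], [0.0945, -0.2664, 0.2041]], [0.085, [-0.3405, -0.0969, 0.15], [0.0945, -0.2664, 0.2041]]], "clamp_n": 120}}

```text
t: 1.1
tool_pos: [0.4535, 0.4107, 0.1119]
tool_rot: [1.177, 2.014, -0.545]
contact_force: [0.8, -0.2, 0.5]
opening: 0.0853
grip_force: 0.0
```

```bash
python3 - <<'E'
from h import *
o=probe_bus.get_obs();print(o["t"],o["q"]);a=lean(50);print(*rel(H+a*(G-.10),tool(a,mx)))
for L in (50,75): a=lean(L);print(*rel(H+a*(G-.10),tool(a,mx)))
E
```

```text
1.1 [ 0.9348  0.4091  1.5837 -0.7727  1.5908  0.5881]
[ 0.0007 -0.0008  0.0017] [ 0.0024 -0.0027 -0.0003]
[ 0.0007 -0.0008  0.0017] [ 0.0024 -0.0027 -0.0003]
[ 0.035  -0.0009  0.0094] [ 0.0023 -0.4391 -0.0008]
```

In the tool's units: 0.1 m / 0.8 = 0.125, 0.07 m / 0.8 = 0.0875.

Emit:
{"name": "jog_arm", "arguments": {"steps": [[0.085, [0, 0, 0.05], [0, 0, 0]], [0.085, [0, 0, 0.0875], [0, 0, 0]], [0.085, [0, 0, 0.125], [0, 0, 0]], [0.085, [0, 0, 0.125], [0, 0, 0]], [0.085, [0, 0, 0.125], [0, 0, 0]]]}}

```text
t: 1.52
tool_pos: [0.4909, 0.3425, 0.0473]
tool_rot: [1.179, 2.012, -0.548]
contact_force: [0.3, 0.9, 0.1]
opening: 0.0851
grip_force: 0.0
```

```bash
python3 - <<'E'
from h import *
cv2.imwrite("pics/s1.png",cv2.resize(np.hstack([vision.get_image("side")[120:260,110:250],vision.get_image("top")[150:290,100:240]])[:,:,::-1],(800,400)))
a=lean(50);print(*rel(H+a*G,tool(a,mx)))
E
```

```text
[ 0.0016 -0.002   0.0031] [ 0.0039 -0.0025 -0.0033]
```

View pics/s1.png

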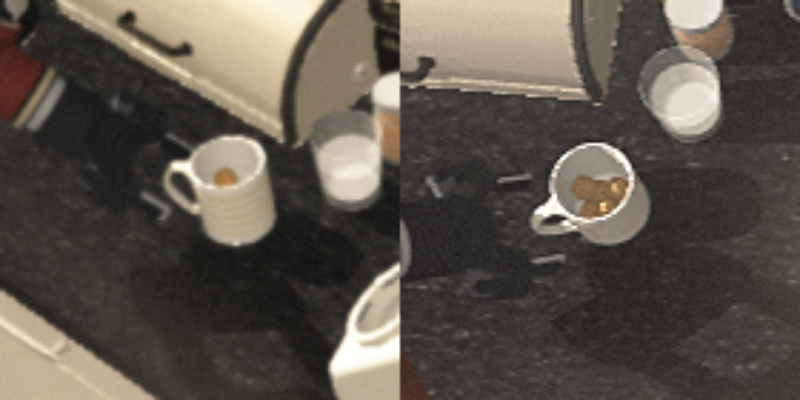

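The handle (top-view inset, about (552,218)) lies between the two pads at (515,180) and (548,260), so I'll close and lift.

In the tool's units: 0.003 m / 0.8 = 0.0038.

Emit:
{"name": "jog_arm", "arguments": {"steps": [[0, [0, 0, 0.0038], [0, 0, 0]], [0, [0, 0, 0.0038], [0, 0, 0]], [0, [0, 0, 0.0038], [0, 0, 0]], [0, [0, 0, 0.0038], [0, 0, 0]], [0, [0, 0, 0.0038], [0, 0, 0]], [0, [0, 0, 0.0038], [0, 0, 0]], [0, [0, 0, 0.0038], [0, 0, 0]], [0, [0, 0, 0.0038], [0, 0, 0]]], "clamp_n": 120}}

```text
t: 2.28
tool_pos: [0.4921, 0.3421, 0.0454]
tool_rot: [1.178, 2.012, -0.546]
contact_force: [-4.2, 1.8, 3.6]
opening: 0.0145
grip_force: 112.9
```

```bash
python3 - <<'E'
from h import *
o=probe_bus.get_obs();p=o["tool_pos"];Rm=R.from_rotvec(o["tool_rot"]);print(p-G*lean(50)*-0,H+G*lean(50)-p, o["q"])
print("up in tool:",Rm.inv().apply(Z))
E
```

```text
[0.4921 0.3421 0.0454] [-0.0014  0.0007  0.0006] [ 0.825   0.4353  1.6832 -0.826   1.4351  0.6116]
up in tool: [-0.7652  0.0021 -0.6438]
```

```bash
cat >> h.py <<'E'
M=np.array([.4655,.018,.108]);nh=np.array([-.303,.953,0]);d1=-nh/np.linalg.norm(nh)
def mugR(d,tau): 
    return R.from_matrix(np.c_[np.cross(d,Z),d,Z])*R.from_rotvec([-np.radians(tau),0,0])
# grasp: tool pose in mug frame (origin: base centre on axis), from the moment of gripping
RT=R.from_rotvec([1.178,2.012,-.546]);MT0=mugR(-u,0).inv()
gT=MT0.apply(np.array([.4921,.3421,.0454])-AX);gR=MT0*RT
lip=np.array([0,.042,.095])
def tcp(d,tau,lipw):
    m=mugR(d,tau);o=np.array(lipw)-m.apply(lip);return o+m.apply(gT),m*gR
E
python3 - <<'E'
from h import *
print(*tcp(-u,0,AX+.042*-u+.095*Z))
T=[tcp(-u,0,AX-.042*u+.215*Z),tcp(d1,65,M*[1,1,0]-.07*d1+.19*Z),tcp(d1,90,M*[1,1,0]-.03*d1+.135*Z),tcp(d1,125,M*[1,1,0]-.02*d1+.12*Z)]
for p,r in T: print(p,r.as_rotvec(),*rel(p,r))
E
```

```text
[0.4921 0.3421 0.0454] Rotation.from_matrix(array([[-0.3141,  0.8716,  0.3764],
                            [ 0.5617,  0.4903, -0.6664],
                            [-0.7654,  0.0021, -0.6436]]))
[0.4921 0.3421 0.1654] [ 1.178  2.012 -0.546] [-0.0918  0.0002 -0.0773] [-0.0002 -0.0003 -0.0002]
[0.4194 0.1658 0.2546] [-1.7265 -2.3568 -0.2298] [-0.2363 -0.1493 -0.0446] [0.066  1.1296 0.2072]
[0.4422 0.0941 0.2294] [-1.492  -2.0359 -0.5445] [-0.2644 -0.1646  0.028 ] [0.0216 1.5641 0.2282]
[0.4644 0.0245 0.2258] [-1.1384 -1.5523 -0.8735] [-0.3078 -0.1795  0.0851] [-0.0516  2.172   0.2483]
```

In the tool's units: -0.092 m / 0.8 = -0.115, -0.082 m / 0.8 = -0.1025.

Emit:
{"name": "jog_arm", "arguments": {"steps": [[0, [-0.0125, 0, -0.01], [0, 0, 0]], [0, [-0.0313, 0, -0.0263], [0, 0, 0]], [0, [-0.0563, 0, -0.0475], [0, 0, 0]], [0, [-0.0813, 0, -0.0688], [0, 0, 0]], [0, [-0.1025, 0, -0.0863], [0, 0, 0]], [0, [-0.115, 0, -0.0963], [0, 0, 0]], [0, [-0.115, 0, -0.0963], [0, 0, 0]]]}}

```text
t: 2.87
tool_pos: [0.4935, 0.3421, 0.1687]
tool_rot: [1.181, 2.01, -0.54]
contact_force: [0.6, 0.3, -2.0]
opening: 0.0146
grip_force: 113.0
```

```bash
python3 - <<'E'
from h import *
s=vision.get_image("side");t=vision.get_image("top")
cv2.imwrite("pics/s2.png",cv2.resize(np.hstack([s[90:230,130:270],t[150:290,100:240]])[:,:,::-1],(800,400)))
for T in [tcp(d1,65,M*[1,1,0]-.07*d1+.19*Z)]: print(*rel(*T))
E
```

```text
[-0.1447 -0.1489  0.0314] [0.0646 1.1291 0.2071]
```

View pics/s2.png

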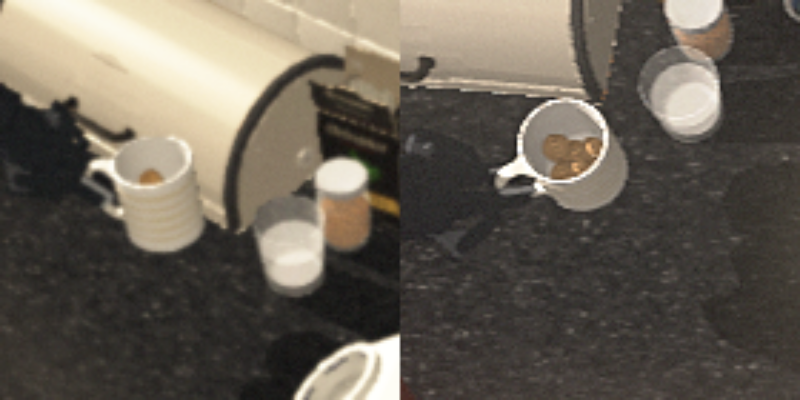

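The mug is held and still near upright: rim at side inset (152,158), and the gripper on the handle. Moving to the 65° pose.

In the tool's units: -0.1489 m / 0.8 = -0.1861, -0.1447 m / 0.8 = -0.1809, 1.1291 rad / 3.1416 = 0.3594.

Emit:
{"name": "jog_arm", "arguments": {"steps": [[0, [-0.0075, -0.0075, 0.0013], [0.001, 0.0143, 0.0025]], [0, [-0.0225, -0.0238, 0.005], [0.0025, 0.0446, 0.0083]], [0, [-0.0375, -0.0388, 0.0088], [0.0041, 0.0748, 0.0137]], [0, [-0.0525, -0.0538, 0.0113], [0.006, 0.105, 0.0191]], [0, [-0.0675, -0.07, 0.015], [0.0076, 0.1337, 0.0248]], [0, [-0.0825, -0.085, 0.0175], [0.0095, 0.1655, 0.0302]], [0, [-0.0975, -0.1013, 0.0213], [0.0111, 0.1942, 0.0357]], [0, [-0.1125, -0.1163, 0.025], [0.0127, 0.2228, 0.0414]], [0, [-0.1275, -0.1313, 0.0275], [0.0146, 0.2546, 0.0465]], [0, [-0.1425, -0.1475, 0.0313], [0.0162, 0.2833, 0.0522]], [0, [-0.1575, -0.1625, 0.035], [0.0178, 0.3119, 0.0573]], [0, [-0.1725, -0.1775, 0.0375], [0.0197, 0.3438, 0.063]], [0, [-0.1809, -0.1861, 0.0393], [0.0206, 0.3594, 0.0659]], [0, [-0.1809, -0.1861, 0.0393], [0.0206, 0.3594, 0.0659]], [0, [-0.1809, -0.1861, 0.0393], [0.0206, 0.3594, 0.0659]]]}}

```text
t: 4.22
tool_pos: [0.4191, 0.1649, 0.2531]
tool_rot: [-1.73, -2.354, -0.225]
contact_force: [0.5, 0.6, -2.3]
opening: 0.0148
grip_force: 113.6
```

```bash
python3 - <<'E'
from h import *
s=vision.get_image("side");t=vision.get_image("top")
cv2.imwrite("pics/s3.png",cv2.resize(np.hstack([s[130:270,170:310],t[150:290,180:320]])[:,:,::-1],(800,400)))
print(probe_bus.get_obs()["q"])
for T in [tcp(d1,65,M*[1,1,0]-.07*d1+.19*Z),tcp(d1,92,M*[1,1,0]-.03*d1+.135*Z),tcp(d1,125,M*[1,1,0]-.02*d1+.12*Z)]: print(*rel(*T))
E
```

```text
[ 0.0526 -0.3899  1.9823  0.2531  1.616  -0.2514]
[-0.0004  0.0002 -0.0011] [-0.0025  0.0011  0.0004]
[-0.0823  0.0003  0.0013] [-0.0019  0.4724  0.0006]
[-0.1511  0.0004 -0.0117] [-0.0011  1.0483  0.0008]
```

View pics/s3.png

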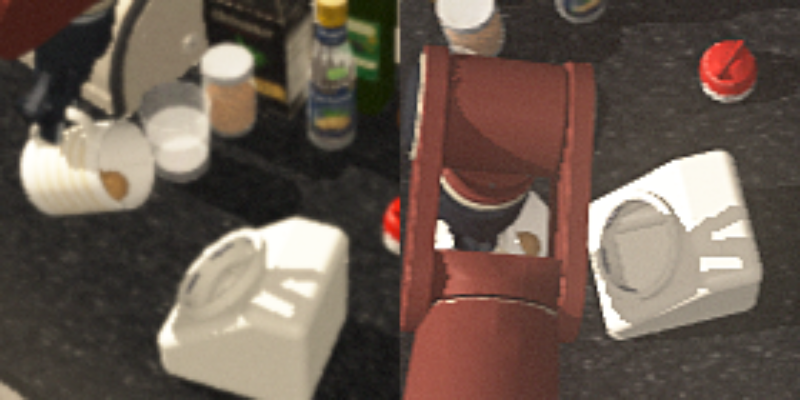

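The mug is about 65–70° over, rim centre around side px (214,188), with a walnut near the lip. The wrist is clear of the jar. I'll check the projection of the assumed rim before tipping.

```bash
python3 - <<'E'
from h import *
o=probe_bus.get_obs();m=R.from_rotvec(o["tool_rot"])*gR.inv();org=o["tool_pos"]-m.apply(gT)
p=P["side"];Ti=np.linalg.inv(p["T"])
for n,x in(("rimc",[0,0,.095]),("lip",[0,.042,.095]),("up",[0,-.042,.095]),("left",[-.042,0,.095]),("right",[.042,0,.095]),("basebottom",[0,.042,0])):
    c=Ti[:3,:3]@(org+m.apply(x))+Ti[:3,3];q=np.array([p["fx"]*c[0]/c[2]+p["cx"],p["fy"]*c[1]/c[2]+p["cy"]]);print(n,q,"inset",(q-[170,130])/.35)
E
```

```text
rimc [213.1085 187.9838] inset [123.167  165.6681]
lip [220.8602 199.3666] inset [145.3149 198.1903]
up [205.0083 176.0895] inset [100.0237 131.6844]
left [219.6742 177.3995] inset [141.9262 135.427 ]
right [206.234  199.0659] inset [103.5258 197.3311]
basebottom [194.3481 201.8599] inset [ 69.566  205.3141]
```

In the tool's units: -0.151 m / 0.8 = -0.1888, -0.082 m / 0.8 = -0.1025, 1.048 rad / 3.1416 = 0.3336.

Emit:
{"name": "jog_arm", "arguments": {"steps": [[0, [-0.0188, 0, 0], [0, 0.0191, 0]], [0, [-0.0438, 0, 0], [0, 0.0414, 0]], [0, [-0.0688, 0, 0.0013], [0, 0.07, 0]], [0, [-0.0875, 0, 0.0013], [0, 0.105, 0]], [0, [-0.1025, 0, 0.0013], [0, 0.1337, 0]], [0, [-0.1125, 0, 0], [0, 0.1592, 0]], [0, [-0.125, 0, -0.0038], [0, 0.1846, 0]], [0, [-0.1375, 0, -0.0063], [0, 0.2101, 0]], [0, [-0.1475, 0, -0.0088], [0, 0.2355, 0]], [0, [-0.1575, 0, -0.01], [0, 0.261, 0]], [0, [-0.1688, 0, -0.0125], [0, 0.2865, 0]], [0, [-0.1788, 0, -0.0138], [0, 0.3119, 0]], [0, [-0.1888, 0, -0.015], [0, 0.3336, 0]], [0, [-0.1888, 0, -0.015], [0, 0.3336, 0]], [0, [-0.1888, 0, -0.015], [0, 0.3336, 0]], [0, [-0.1888, 0, -0.015], [0, 0.3336, 0]], [0, [-0.1888, 0, -0.015], [0, 0.3336, 0]], [0, [-0.1888, 0, -0.015], [0, 0.3336, 0]]]}}

```text
t: 5.82
tool_pos: [0.4648, 0.0247, 0.2286]
tool_rot: [-1.136, -1.558, -0.875]
contact_force: [0.9, 0.3, -2.1]
opening: 0.0142
grip_force: 114.9
```

```bash
python3 - <<'E'
from h import *
s=vision.get_image("side");t=vision.get_image("top")
cv2.imwrite("pics/s4.png",cv2.resize(np.hstack([s[130:300,170:340],t[150:320,180:350]])[:,:,::-1],(800,400)))
print(probe_bus.get_obs()["q"])
for T in [tcp(d1,125,M*[1,1,0]-.02*d1+.12*Z),tcp(d1,65,M*[1,1,0]-.07*d1+.19*Z)]: print(*rel(*T))
E
```

```text
[-0.5284  0.1981  1.8296  0.8682  2.1267 -0.7857]
[-0.0026 -0.0003  0.0008] [-0.0003  0.002   0.0042]
[ 0.0638 -0.0003  0.1366] [ 0.0006 -1.0452  0.0022]
```

View pics/s4.png

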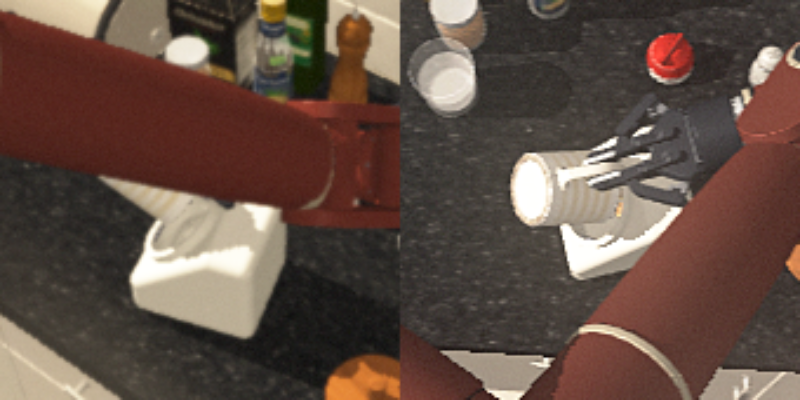

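The mug is inverted over the mouth, and a walnut-coloured spot shows at the lip (top inset (618,210)). The weight reading hasn't dropped clearly, so I'll tip further and shake.

```bash
python3 - <<'E'
from h import *
for T in [tcp(d1,142,M*[1,1,0]-.02*d1+.135*Z)]: print(*rel(*T))
E
```

```text
[-0.0043 -0.0003 -0.0302] [-0.0005  0.2987  0.0047]
```

In the tool's units: -0.03 m / 0.8 = -0.0375, -0.02 m / 0.8 = -0.025, 0.3 rad / 3.1416 = 0.0955.

Emit:
{"name": "jog_arm", "arguments": {"steps": [[0, [-0.0025, 0, -0.0125], [0, 0.0318, 0]], [0, [-0.0038, 0, -0.025], [0, 0.0637, 0]], [0, [-0.005, 0, -0.0375], [0, 0.0955, 0]], [0, [-0.005, 0, -0.0375], [0, 0.0955, 0]], [0, [-0.005, 0.01, -0.0375], [0, 0.0796, 0]], [0, [-0.005, -0.01, -0.0375], [0, 0.0955, 0]], [0, [-0.005, 0.01, -0.0375], [0, 0.0796, 0]], [0, [-0.005, -0.01, -0.0375], [0, 0.0955, 0]], [0, [-0.005, 0, -0.0375], [0, 0.0955, 0]], [0, [-0.005, 0, -0.0375], [0, 0.0955, 0]], [0, [-0.005, 0, -0.0375], [0, 0.0955, 0]], [0, [-0.005, 0, -0.0375], [0, 0.0955, 0]]]}}

```text
t: 6.92
tool_pos: [0.4739, -0.0044, 0.2321]
tool_rot: [-0.956, -1.31, -0.996]
contact_force: [-0.7, 0.1, -1.1]
opening: 0.0143
grip_force: 115.2
```

```bash
python3 - <<'E'
from h import *
t=[vision.get_image("top") for _ in range(1)][0];s=vision.get_image("side")
h=cv2.cvtColor(np.hstack([t[195:270,235:310],s[160:280,220:340][:75,:75]]),cv2.COLOR_RGB2HSV)
for n,i,(r0,r1,c0,c1) in(("top",t,(195,280,220,310)),("side",s,(195,280,215,310))):
    h=cv2.cvtColor(i[r0:r1,c0:c1],cv2.COLOR_RGB2HSV);m=cv2.inRange(h,(8,90,50),(22,255,255))
    k,l,st,ce=cv2.connectedComponentsWithStats(m);print(n,[(st[j,4],ce[j]+[c0,r0]) for j in range(1,k) if st[j,4]>3])
print(probe_bus.get_obs()["contact_force"])
for T in [tcp(d1,65,M*[1,1,0]-.07*d1+.20*Z),tcp(d1,90,M*[1,1,0]-.06*d1+.2*Z)]: print(*rel(*T))
E
```

```text
top [(np.int32(6), array([300. , 255.5])), (np.int32(7), array([221.4286, 258.2857])), (np.int32(20), array([294.15, 259.35])), (np.int32(4), array([227.75, 260.  ])), (np.int32(5), array([222.6, 263.4])), (np.int32(6), array([227.6667, 264.8333])), (np.int32(10), array([232.4, 266.1])), (np.int32(27), array([243.2963, 272.3704])), (np.int32(54), array([283.1852, 271.3333])), (np.int32(4), array([236.5, 268. ])), (np.int32(5), array([294.8, 268.2])), (np.int32(8), array([286.75, 274.25])), (np.int32(10), array([290.9, 273.6])), (np.int32(5), array([275.4, 278.2])), (np.int32(4), array([283.5 , 278.75]))]
side [(np.int32(7), array([236.    , 214.1429])), (np.int32(5), array([246. , 217.6]))]
[-0.0558 -0.0555 -2.1294]
[ 0.0258 -0.0003  0.1799] [ 0.0003 -1.3459  0.0014]
[ 0.0573 -0.0002  0.1358] [-0.0001 -0.9096  0.0024]
```

In the tool's units: 0.18 m / 0.8 = 0.225, 0.174 m / 0.8 = 0.2175, -1.3459 rad / 3.1416 = -0.4284.

Emit:
{"name": "jog_arm", "arguments": {"steps": [[0, [0.0038, 0, 0.0225], [0, -0.0318, 0]], [0, [0.0075, 0, 0.045], [0, -0.07, 0]], [0, [0.0113, 0, 0.0675], [0, -0.1082, 0]], [0, [0.0138, 0, 0.09], [0, -0.1464, 0]], [0, [0.0163, 0, 0.1125], [0, -0.1846, 0]], [0, [0.0188, 0, 0.135], [0, -0.2228, 0]], [0, [0.0225, 0, 0.1575], [0, -0.261, 0]], [0, [0.025, 0, 0.18], [0, -0.2992, 0]], [0, [0.0275, 0, 0.2025], [0, -0.3374, 0]], [0, [0.03, 0, 0.2175], [0, -0.3756, 0]], [0, [0.0323, 0, 0.225], [0, -0.4138, 0]], [0, [0.0323, 0, 0.225], [0, -0.4284, 0]], [0, [0.0323, 0, 0.225], [0, -0.4284, 0]], [0, [0.0323, 0, 0.225], [0, -0.4284, 0]]]}}

```text
t: 8.18
tool_pos: [0.4189, 0.1666, 0.2645]
tool_rot: [-1.723, -2.357, -0.232]
contact_force: [-0.8, -0.2, -3.2]
opening: 0.0151
grip_force: 114.6
```

```bash
python3 - <<'E'
from h import *
s=vision.get_image("side");t=vision.get_image("top")
cv2.imwrite("pics/s5.png",cv2.resize(np.hstack([s[130:270,170:310],t[160:300,210:350]])[:,:,::-1],(800,400),interpolation=cv2.INTER_CUBIC))
B=AX-.042*u+.095*Z
for T in [tcp(-u,0,B+.12*Z),tcp(-u,0,B+.02*Z),tcp(-u,0,B+.002*Z)]: print(*rel(*T))
E
```

```text
[0.1157 0.1225 0.1332] [-0.0673 -1.1327 -0.2078]
[0.0894 0.1225 0.2297] [-0.0673 -1.1327 -0.2078]
[0.0847 0.1225 0.247 ] [-0.0673 -1.1327 -0.2078]
```

View pics/s5.png

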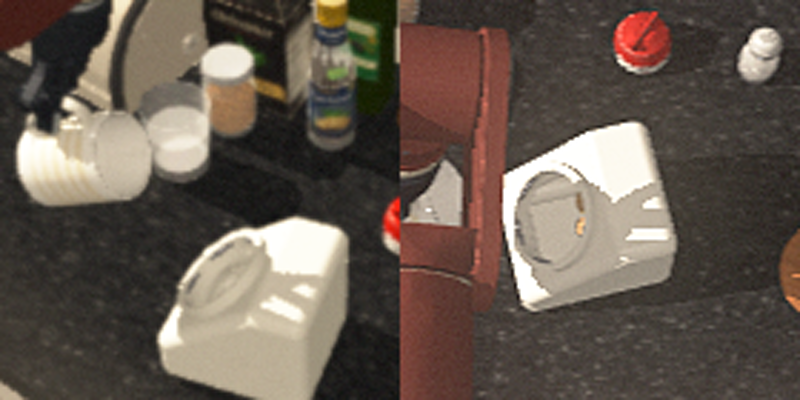

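The mug looks empty, walnuts show in the jar at top inset (580,215), and nothing lies spilled. Returning the mug to its spot.

In the tool's units: 0.1332 m / 0.8 = 0.1665, 0.127 m / 0.8 = 0.1588, -1.1327 rad / 3.1416 = -0.3605.

Emit:
{"name": "jog_arm", "arguments": {"steps": [[0, [0.0125, 0.0125, 0.0138], [-0.0019, -0.0318, -0.0057]], [0, [0.025, 0.025, 0.0275], [-0.0038, -0.0637, -0.0115]], [0, [0.0375, 0.0375, 0.0413], [-0.0057, -0.0955, -0.0172]], [0, [0.05, 0.0513, 0.0563], [-0.0076, -0.1273, -0.0229]], [0, [0.0625, 0.065, 0.07], [-0.0095, -0.1592, -0.0286]], [0, [0.075, 0.0788, 0.085], [-0.0115, -0.191, -0.0344]], [0, [0.0875, 0.0925, 0.1], [-0.0134, -0.2228, -0.0404]], [0, [0.1, 0.1063, 0.115], [-0.0153, -0.2546, -0.0465]], [0, [0.1125, 0.12, 0.13], [-0.0172, -0.2865, -0.0525]], [0, [0.125, 0.1338, 0.145], [-0.0191, -0.3183, -0.0586]], [0, [0.1375, 0.1463, 0.1588], [-0.0207, -0.3438, -0.0637]], [0, [0.1446, 0.1531, 0.1665], [-0.0214, -0.3605, -0.0661]], [0, [0.1446, 0.1531, 0.1665], [-0.0214, -0.3605, -0.0661]], [0, [0.1446, 0.1531, 0.1665], [-0.0214, -0.3605, -0.0661]], [0, [0.1446, 0.1531, 0.1665], [-0.0214, -0.3605, -0.0661]]]}}

```text
t: 9.53
tool_pos: [0.493, 0.3414, 0.1662]
tool_rot: [1.18, 2.01, -0.546]
contact_force: [0.2, -0.5, -1.8]
opening: 0.0144
grip_force: 114.6
```

```bash
python3 - <<'E'
from h import *
B=AX-.042*u+.095*Z
for T in [tcp(-u,0,B+.12*Z),tcp(-u,0,B+.02*Z),tcp(-u,0,B+.002*Z)]: print(*rel(*T))
# tilt check: side view rim ellipse vs base
s=vision.get_image("side");h=cv2.cvtColor(s,cv2.COLOR_RGB2HSV)
m=cv2.inRange(h,(0,0,130),(180,70,255))
for c in cv2.findContours(m,0,2)[0]:
    x,y,w,hh=cv2.boundingRect(c)
    if 300<cv2.contourArea(c)<4000 and x<260 and 80<y<300: print((x,y,w,hh),cv2.contourArea(c))
m_=R.from_rotvec(probe_bus.get_obs()["tool_rot"])*gR.inv();org=probe_bus.get_obs()["tool_pos"]-m_.apply(gT)
a=np.linspace(0,6.28,60);pts=np.vstack([np.c_[.042*np.cos(a),.042*np.sin(a),0*a+zz] for zz in(0,.095)])
for tilt in(-10,0,10):
    q=org+m_.apply(R.from_rotvec([np.radians(tilt),0,0]).apply(pts-[0,-.068,.058])+[0,-.068,.058])
    p=P["side"];Ti=np.linalg.inv(p["T"]);c=q@Ti[:3,:3].T+Ti[:3,3];uu=c[:,0]/c[:,2]*p["fx"]+p["cx"];v=c[:,1]/c[:,2]*p["fy"]+p["cy"]
    print(tilt,uu.max(),v.min(),v.max())
E
```

```text
[ 0.0013 -0.0004 -0.0003] [-0.0007  0.0006 -0.0019]
[ 0.0779 -0.0007  0.064 ] [-0.0007  0.0006 -0.0019]
[ 0.0917 -0.0008  0.0756] [-0.0007  0.0006 -0.0019]
(225, 206, 67, 68) 3178.0
(214, 114, 45, 77) 1401.5
-10 200.08797942154763 140.36319349494124 182.38611842728264
0 202.17615668064997 137.40742991623955 179.82709352245087
10 203.9289495918098 134.27206336162857 177.02410035366464
```

In the tool's units: 0.0905 m / 0.8 = 0.1131, 0.088 m / 0.8 = 0.11.

Emit:
{"name": "jog_arm", "arguments": {"steps": [[0, [0.0188, 0, 0.015], [0, 0, 0]], [0, [0.0438, 0, 0.0363], [0, 0, 0]], [0, [0.0688, 0, 0.0563], [0, 0, 0]], [0, [0.0875, 0, 0.0725], [0, 0, 0]], [0, [0.1, 0, 0.0825], [0, 0, 0]], [0, [0.1063, 0, 0.0875], [0, 0, 0]], [0, [0.11, 0, 0.0906], [0, 0, 0]], [0, [0.1131, 0, 0.0931], [0, 0, 0]], [0, [0.1131, 0, 0.0931], [0, 0, 0]], [0, [0.1131, 0, 0.0931], [0, 0, 0]]]}}

```text
t: 10.42
tool_pos: [0.4929, 0.3442, 0.0503]
tool_rot: [1.178, 2.009, -0.542]
contact_force: [-0.8, -0.2, -1.7]
opening: 0.015
grip_force: 114.6
```

In the tool's units: 0.0035 m / 0.8 = 0.0044, 0.003 m / 0.8 = 0.0038.

Emit:
{"name": "jog_arm", "arguments": {"steps": [[0, [0.0019, 0, 0.0016], [0, 0, 0]], [0, [0.0038, 0, 0.0031], [0, 0, 0]], [0, [0.0044, 0, 0.0038], [0, 0, 0]], [0, [0.0044, 0, 0.0038], [0, 0, 0]]], "clamp_n": 40}}

```text
t: 10.75
tool_pos: [0.4927, 0.3441, 0.0454]
tool_rot: [1.177, 2.009, -0.543]
contact_force: [-0.6, 0.7, 1.7]
opening: 0.0145
grip_force: 115.0
```

Emit:
{"name": "jog_arm", "arguments": {"steps": [[0.02, [0, 0, 0], [0, 0, 0]], [0.04, [0, 0, 0], [0, 0, 0]], [0.085, [0, 0, 0], [0, 0, 0]], [0.085, [0, 0, 0], [0, 0, 0]], [0.085, [0, 0, 0], [0, 0, 0]], [0.085, [0, 0, 0], [0, 0, 0]], [0.085, [0, 0, 0], [0, 0, 0]]], "clamp_n": 40}}

```text
t: 11.33
tool_pos: [0.4924, 0.3436, 0.0445]
tool_rot: [1.177, 2.01, -0.545]
contact_force: [-0.1, -0.2, 0.0]
opening: 0.0848
grip_force: 0.0
```

Emit:
{"name": "jog_arm", "arguments": {"steps": [[0.085, [0, 0, -0.0375], [0, 0, 0]], [0.085, [0, 0, -0.0875], [0, 0, 0]], [0.085, [0, 0, -0.125], [0, 0, 0]], [0.085, [0, 0, -0.15], [0, 0, 0]], [0.085, [0, 0, -0.15], [0, 0, 0]]]}}

```text
t: 11.75
tool_pos: [0.4472, 0.4277, 0.1257]
tool_rot: [1.177, 2.011, -0.534]
contact_force: [0.6, 0.0, 0.5]
opening: 0.0847
grip_force: 0.0
```

```bash
cat >> h.py <<'E'
LID=np.array([.4472,-.2743,0]);nk=np.array([-.303*np.sin(np.radians(40)),.953*np.sin(np.radians(40)),np.cos(np.radians(40))]);nk/=np.linalg.norm(nk)
def blobs(n):
    i=vision.get_image(n);cv2.imwrite(f"pics/last_{n}.png",i[:,:,::-1]);h=cv2.cvtColor(i,cv2.COLOR_RGB2HSV);out=[]
    for nm,m in(("brown",cv2.inRange(h,(8,90,50),(22,255,255))),("white",cv2.inRange(h,(0,0,130),(180,70,255)))):
        for c in cv2.findContours(m,0,2)[0]:
            A=cv2.contourArea(c);x,y,w,b=cv2.boundingRect(c)
            if A>12 and 120<y<310 and 130<x<460 and (nm=="brown" or A>300): out.append((nm,A,(x,y,w,b)))
    return out
E
python3 - <<'E'
from h import *
print(probe_bus.get_obs()["t"])
for n in("top","side"):
    for b in blobs(n):print(n,b)
for c in (0,90,180,270): 
    y=[np.cos(np.radians(c)),np.sin(np.radians(c)),0]
    print(c,*rel(LID+[0,0,.031+.1],tool(-Z,y)))
E
```

```text
11.75
top ('brown', 1089.0, (342, 237, 39, 37))
top ('brown', 13.0, (406, 227, 8, 10))
top ('brown', 36.5, (392, 218, 14, 17))
top ('brown', 668.0, (416, 190, 22, 110))
top ('brown', 825.5, (353, 164, 36, 33))
top ('brown', 31.5, (202, 157, 13, 13))
top ('brown', 19.5, (213, 146, 11, 4))
top ('brown', 14.0, (353, 125, 6, 7))
top ('brown', 36.5, (339, 124, 11, 7))
top ('brown', 25.0, (304, 122, 11, 5))
top ('white', 2971.0, (243, 202, 64, 67))
top ('white', 944.0, (144, 199, 42, 36))
top ('white', 816.0, (186, 142, 27, 56))
top ('white', 826.5, (380, 131, 71, 38))
side ('brown', 40.0, (387, 306, 13, 8))
side ('brown', 72.5, (132, 295, 18, 58))
side ('brown', 91.5, (376, 291, 23, 16))
side ('brown', 1296.5, (307, 280, 44, 39))
side ('brown', 987.0, (379, 278, 57, 109))
side ('brown', 13.0, (448, 252, 10, 5))
side ('brown', 878.5, (363, 231, 37, 34))
side ('brown', 35.0, (405, 205, 11, 10))
side ('brown', 308.0, (376, 182, 28, 26))
side ('brown', 45.5, (383, 171, 10, 8))
side ('brown', 29.0, (281, 171, 12, 5))
side ('brown', 244.5, (347, 166, 28, 27))
side ('brown', 270.5, (242, 157, 29, 20))
side ('brown', 543.0, (309, 136, 19, 43))
side ('brown', 85.5, (280, 125, 12, 15))
side ('white', 430.0, (434, 229, 28, 22))
side ('white', 528.5, (400, 219, 26, 30))
side ('white', 3196.0, (225, 206, 67, 68))
side ('white', 982.0, (167, 167, 39, 38))
0 [-0.399  -0.3432  0.4591] [0.2286 0.852  0.4787]
90 [-0.399  -0.3432  0.4591] [-0.4562  0.7907 -0.9882]
180 [-0.399  -0.3432  0.4591] [-1.1238  0.3015 -2.4127]
270 [-0.399  -0.3432  0.4591] [0.9024 0.5206 1.9273]
```

Mug, jar and bystanders are at their original places, with no brown blob in the mug or on the worktop. I'll refine the mouth centre and go above the lid.

```bash
python3 - <<'E'
from h import *
res={}
for n,(x0,y0,w,b),seed in(("top",(243,202,64,67),(262,236)),("side",(225,206,67,68),(247,226))):
    g=cv2.imread(f"pics/{n}0.png",0)
    g4=cv2.resize(g[y0:y0+b,x0:x0+w],None,fx=8,fy=8,interpolation=cv2.INTER_CUBIC)
    for th in(195,205,215,225):
        m=(g4<th).astype(np.uint8);k,l,st,ce=cv2.connectedComponentsWithStats(m,connectivity=4)
        j=l[int((seed[1]-y0)*8),int((seed[0]-x0)*8)]
        if j==0: print(n,th,"none");continue
        c=max(cv2.findContours((l==j).astype(np.uint8),0,1)[0],key=cv2.contourArea);hull=cv2.convexHull(c)
        e=cv2.fitEllipse(hull);f=lambda p:((p[0]+.5)/8-.5+x0,(p[1]+.5)/8-.5+y0)
        mm=cv2.moments(hull);print(n,th,f(e[0]),f((mm["m10"]/mm["m00"],mm["m01"]/mm["m00"])),np.array(e[1])/8,e[2]);res[n,th]=f((mm["m10"]/mm["m00"],mm["m01"]/mm["m00"]))
# expected bore ellipse bbox size check
for th in(195,205,215,225):
    if("top",th) in res and("side",th) in res: print(th,tri(res["top",th],res["side",th]),onz("top",*res["top",th],.108),onz("side",*res["side",th],.108))
# project model bore (92) and rim outer (108)
a=np.linspace(0,2*np.pi,200);ey=np.array([.953,.303,0]);ez=nk;ex=np.cross(ey,ez)
for n in P:
    for r in(.046,.054):
        q=M+r*(np.cos(a)[:,None]*ex+np.sin(a)[:,None]*ey);Ti=np.linalg.inv(P[n]["T"]);c=q@Ti[:3,:3].T+Ti[:3,3]
        pt=np.c_[c[:,0]/c[:,2]*P[n]["fx"]+P[n]["cx"],c[:,1]/c[:,2]*P[n]["fy"]+P[n]["cy"]].astype(np.float32)
        print(n,r,cv2.fitEllipse(pt))
print(*rel(LID+[0,0,.13],tool(-Z,[.953,.303,0])))
E
```

```text
top 195 (261.3895206451416, 235.37189865112305) (261.3743255200181, 235.37530598890396) [23.6602 32.4548] 5.480419635772705
top 205 (261.406192779541, 235.3808479309082) (261.39140661505286, 235.36975529534317) [23.8854 32.6061] 5.246222019195557
top 215 (261.41277503967285, 235.38177108764648) (261.4017220080566, 235.37011020724754) [24.1021 32.769 ] 5.071929454803467
top 225 (261.4283027648926, 235.37456130981445) (261.4242311368492, 235.36432290690556) [24.3216 32.9546] 5.155397891998291
side 195 (245.9123020172119, 224.24406051635742) (245.8938189955011, 224.2534261464595) [11.4691 31.0877] 45.5352668762207
side 205 (245.9548854827881, 224.23587608337402) (245.92346171128236, 224.25650229659686) [11.7488 31.4454] 45.52803039550781
side 215 (245.98916625976562, 224.25256538391113) (245.9488271250196, 224.2662086620344) [12.0958 31.7712] 45.44804763793945
side 225 (245.9833583831787, 224.26727104187012) (245.96207854598364, 224.26832990483837) [12.4651 32.1159] 45.47703170776367
195 (array([0.4664, 0.0225, 0.1069]), np.float64(0.0014849143588292612)) [0.4668 0.0221 0.108 ] [0.4651 
[... 170 characters left out ...]
, np.float64(0.0014143507650226396)) [0.4668 0.022  0.108 ] [0.4651 0.022  0.108 ]
225 (array([0.4665, 0.0223, 0.1068]), np.float64(0.0014321918802497956)) [0.4668 0.0219 0.108 ] [0.4651 0.022  0.108 ]
top 0.046 ((263.0497741699219, 235.9548797607422), (24.94306755065918, 32.87699890136719), 4.719158172607422)
top 0.054 ((263.1507568359375, 235.97369384765625), (29.28620719909668, 38.59820556640625), 4.717749118804932)
side 0.046 ((247.2690887451172, 225.03372192382812), (13.500894546508789, 32.939754486083984), 45.132240295410156)
side 0.054 ((247.31797790527344, 225.10821533203125), (15.85589599609375, 38.677066802978516), 45.13119125366211)
[-0.3983 -0.3432  0.4598] [0.0944 0.8694 0.191 ]
```

The rows are not in the units I measure in: shifts go in shares of 0.8 m and turns go in shares of pi rad. I convert before sending: -0.529 m / 0.8 = -0.6613, 0.351 m / 0.8 = 0.4388, 0.8694 rad / 3.1416 = 0.2767.

```bash
sed -i 's/^M=np.array(\[.4655,.018,.108\])/M=np.array([.466,.0208,.108])/' h.py
```

Emit:
{"name": "jog_arm", "arguments": {"steps": [[0.085, [-0.0375, 0, -0.0313], [0, 0, 0]], [0.085, [-0.075, 0, -0.0625], [0, 0, 0]], [0.085, [-0.1125, 0, -0.0938], [0, 0, 0]], [0.085, [-0.15, 0, -0.125], [0, 0, 0]], [0.085, [-0.6613, -0.4288, 0.4388], [0.03, 0.2767, 0.0608]], [0.085, [-0.6613, -0.4288, 0.4388], [0.03, 0.2767, 0.0608]], [0.085, [-0.6613, -0.4288, 0.4388], [0.03, 0.2767, 0.0608]], [0.085, [-0.6613, -0.4288, 0.4388], [0.03, 0.2767, 0.0608]], [0.085, [-0.6613, -0.4288, 0.4388], [0.03, 0.2767, 0.0608]], [0.085, [-0.6613, -0.4288, 0.4388], [0.03, 0.2767, 0.0608]], [0.085, [-0.6613, -0.4288, 0.4388], [0.03, 0.2767, 0.0608]], [0.085, [-0.6613, -0.4288, 0.4388], [0.03, 0.2767, 0.0608]], [0.085, [-0.6613, -0.4288, 0.4388], [0.03, 0.2767, 0.0608]], [0.085, [-0.6613, -0.4288, 0.4388], [0.03, 0.2767, 0.0608]], [0.085, [-0.6613, -0.4288, 0.4388], [0.03, 0.2767, 0.0608]], [0.085, [-0.6613, -0.4288, 0.4388], [0.03, 0.2767, 0.0608]], [0.085, [-0.6613, -0.4288, 0.4388], [0.03, 0.2767, 0.0608]], [0.085, [-0.6613, -0.4288, 0.4388], [0.03, 0.2767, 0.0608]], [0.085, [-0.6613, -0.4288, 0.4388], [0.03, 0.2767, 0.0608]], [0.085, [-0.6613, -0.4288, 0.4388], [0.03, 0.2767, 0.0608]]]}}

```text
t: 13.52
tool_pos: [0.4446, -0.2437, 0.2971]
tool_rot: [-1.857, -2.53, 0.002]
contact_force: [0.2, 0.1, 0.9]
opening: 0.0851
grip_force: 0.0
```

Emit:
{"name": "jog_arm", "arguments": {"steps": [[0.085, [0, 0, 0], [0, 0, 0]], [0.085, [0, 0, 0], [0, 0, 0]], [0.085, [0, 0, 0], [0, 0, 0]]]}}

```text
t: 13.77
tool_pos: [0.4455, -0.2413, 0.2974]
tool_rot: [-1.856, -2.53, 0.001]
contact_force: [0.2, 0.1, -0.4]
opening: 0.0851
grip_force: 0.0
```

```bash
python3 - <<'E'
from h import *
print(probe_bus.get_obs()["q"],*rel(LID+[0,0,.13],tool(-Z,[.953,.303,0])),*rel(LID+[0,0,.031],tool(-Z,[.953,.303,0])))
E
```

```text
[-0.6429 -0.2632  1.7965 -0.0008  1.6115 -0.9479] [-0.0324 -0.0079  0.1674] [-0.0025 -0.0022 -0.0028] [-0.0326 -0.0076  0.2664] [-0.0025 -0.0022 -0.0028]
```

In the tool's units: 0.2 m / 0.8 = 0.25, 0.19 m / 0.8 = 0.2375, -0.0028 rad / 3.1416 = -0.0009.

Emit:
{"name": "jog_arm", "arguments": {"steps": [[0.06, [-0.0125, -0.0038, 0.05], [0, 0, 0]], [0.06, [-0.0408, -0.01, 0.1], [-0.0008, -0.0007, -0.0009]], [0.06, [-0.0408, -0.01, 0.15], [-0.0008, -0.0007, -0.0009]], [0.06, [-0.0408, -0.01, 0.2], [-0.0008, -0.0007, -0.0009]], [0.06, [-0.0408, -0.01, 0.2375], [-0.0008, -0.0007, -0.0009]], [0.06, [-0.0408, -0.01, 0.25], [-0.0008, -0.0007, -0.0009]], [0.06, [-0.0408, -0.01, 0.25], [-0.0008, -0.0007, -0.0009]], [0.06, [-0.0408, -0.01, 0.25], [-0.0008, -0.0007, -0.0009]], [0.06, [-0.0408, -0.01, 0.25], [-0.0008, -0.0007, -0.0009]]]}}

```text
t: 14.52
tool_pos: [0.4504, -0.2755, 0.1024]
tool_rot: [1.846, 2.532, -0.001]
contact_force: [0.2, 0.2, 0.5]
opening: 0.0599
grip_force: 0.0
```

```bash
python3 - <<'E'
from h import *
print(*rel(LID+[0,0,.031],tool(-Z,[.953,.303,0])))
E
```

```text
[ 0.0026 -0.003   0.0713] [0.0044 0.0069 0.0028]
```

In the tool's units: 0.07 m / 0.8 = 0.0875, 0.067 m / 0.8 = 0.0838, 0.0069 rad / 3.1416 = 0.0022.

Emit:
{"name": "jog_arm", "arguments": {"steps": [[0.06, [0.0013, -0.0013, 0.025], [0, 0, 0]], [0.06, [0.0033, -0.0038, 0.0563], [0.0014, 0.0022, 0.0009]], [0.06, [0.0033, -0.0038, 0.075], [0.0014, 0.0022, 0.0009]], [0.06, [0.0033, -0.0038, 0.0838], [0.0014, 0.0022, 0.0009]], [0.06, [0.0033, -0.0038, 0.0875], [0.0014, 0.0022, 0.0009]], [0.06, [0.0033, -0.0038, 0.0875], [0.0014, 0.0022, 0.0009]]]}}

```text
t: 15.02
tool_pos: [0.4461, -0.274, 0.0307]
tool_rot: [-1.854, -2.533, -0.0]
contact_force: [0.1, -0.2, -0.2]
opening: 0.06
grip_force: 0.0
```

Emit:
{"name": "jog_arm", "arguments": {"steps": [[0.03, [0, 0, 0], [0, 0, 0]], [0.03, [0, 0, 0], [0, 0, 0]], [0.03, [0, 0, 0], [0, 0, 0]], [0, [0, 0, 0], [0, 0, 0]], [0, [0, 0, 0], [0, 0, 0]], [0, [0, 0, 0], [0, 0, 0]], [0, [0, 0, 0], [0, 0, 0]], [0, [0, 0, 0], [0, 0, 0]], [0, [0, 0, 0], [0, 0, 0]]], "clamp_n": 100}}

```text
t: 15.77
tool_pos: [0.4463, -0.274, 0.031]
tool_rot: [-1.854, -2.533, -0.001]
contact_force: [-0.1, 1.1, 6.7]
opening: 0.0183
grip_force: 97.6
```

```bash
python3 - <<'E'
from h import *
print(probe_bus.get_obs()["q"],*rel(LID+[0,0,.031],tool(-Z,[.953,.303,0])))
E
```

```text
[-0.693   0.0306  1.9946  0.0004  1.1188 -1.0001] [-0.0006  0.0008 -0.    ] [-0.001  -0.0023 -0.001 ]
```

In the tool's units: -0.2 m / 0.8 = -0.25, -0.12 m / 0.8 = -0.15.

Emit:
{"name": "jog_arm", "arguments": {"steps": [[0, [0, 0, -0.0125], [0, 0, 0]], [0, [0, 0, -0.05], [0, 0, 0]], [0, [0, 0, -0.1], [0, 0, 0]], [0, [0, 0, -0.15], [0, 0, 0]], [0, [0, 0, -0.2], [0, 0, 0]], [0, [0, 0, -0.2375], [0, 0, 0]], [0, [0, 0, -0.25], [0, 0, 0]], [0, [0, 0, -0.25], [0, 0, 0]], [0, [0, 0, -0.25], [0, 0, 0]]]}}

```text
t: 16.52
tool_pos: [0.4455, -0.2737, 0.2284]
tool_rot: [-1.852, -2.53, -0.0]
contact_force: [0.1, 0.2, -1.5]
opening: 0.0182
grip_force: 97.9
```

```bash
python3 - <<'E'
from h import *
s=vision.get_image("side");t=vision.get_image("top")
cv2.imwrite("pics/s6.png",cv2.resize(np.hstack([s[180:320,260:400],t[180:320,290:430]])[:,:,::-1],(800,400),interpolation=cv2.INTER_CUBIC))
print(probe_bus.get_obs()["tool_pos"],probe_bus.get_obs()["opening"])
E
```

```text
[ 0.4446 -0.273   0.226 ] 0.01818810383170239
```

View pics/s6.png

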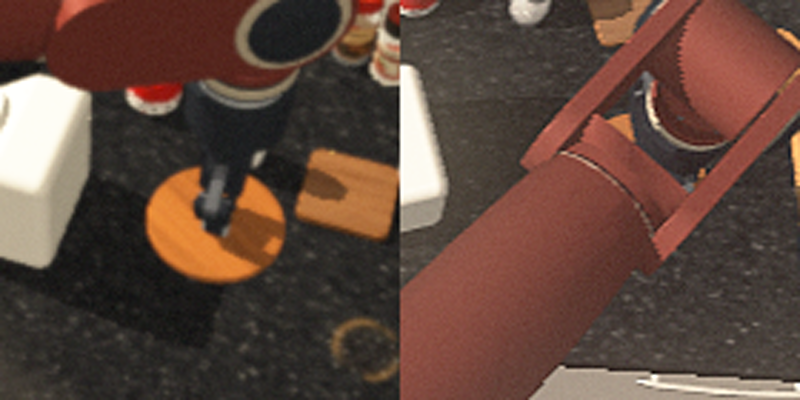

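The lid hangs level and centred on the knob in the gripper (flange ellipse centre at side px ≈ (335.6,258.8)). Next I'll work out the offset and the insertion approach.

```bash
python3 - <<'E'
from h import *
o=probe_bus.get_obs();Rm=R.from_rotvec(o["tool_rot"]);f=o["tool_pos"]+Rm.apply([0,0,.007])
h=cv2.cvtColor(vision.get_image("side")[235:290,305:370],cv2.COLOR_RGB2HSV);m=cv2.inRange(h,(5,130,60),(20,255,255))
c=cv2.convexHull(max(cv2.findContours(m,0,1)[0],key=cv2.contourArea));e=cv2.fitEllipse(c);print(e)
print("flange est",f,"seen",onz("side",e[0][0]+305,e[0][1]+235,f[2]))
zt=tool(-nk,[.953,.303,0])
p=o["tool_pos"]
print(*rel([.45,-.13,.30],tool(-Z-nk,[.953,.303,0])),*rel(M+nk*.111,zt))
a=np.linspace(0,2*np.pi,200);Ti=np.linalg.inv(P["side"]["T"])
q=f+Rm.apply(np.c_[.056*np.cos(a),.056*np.sin(a),0*a])
q=np.vstack([q+Rm.apply([0,0,.004]),q-Rm.apply([0,0,.004])])
c=q@Ti[:3,:3].T+Ti[:3,3];pt=np.c_[c[:,0]/c[:,2]*P["side"]["fx"]+P["side"]["cx"],c[:,1]/c[:,2]*P["side"]["fy"]+P["side"]["cy"]].astype(np.float32)
e=cv2.fitEllipse(cv2.convexHull(pt));print("model",e[0][0]-305,e[0][1]-235,e[1:])
E
```

```text
((29.16034698486328, 23.79665184020996), (41.16855239868164, 49.921714782714844), 99.3957290649414)
flange est [ 0.4446 -0.2729  0.219 ] seen [ 0.4411 -0.272   0.219 ]
[ 0.1353  0.0479 -0.0733] [-0.0059 -0.358   0.0001] [0.3446 0.1092 0.0352] [-0.0059 -0.707   0.0011]
model 30.367523193359375 23.661651611328125 ((41.587894439697266, 49.412391662597656), 102.28842163085938)
```

In the tool's units: 0.3446 m / 0.8 = 0.4308, -0.03 m / 0.8 = -0.0375, -0.22 rad / 3.1416 = -0.07.

Emit:
{"name": "jog_arm", "arguments": {"steps": [[0, [0.0125, 0.005, -0.0125], [0, -0.0159, 0]], [0, [0.05, 0.0175, -0.0375], [-0.0003, -0.0382, 0]], [0, [0.0938, 0.0325, -0.0625], [-0.001, -0.07, 0]], [0, [0.1313, 0.0463, -0.0813], [-0.0016, -0.0955, 0]], [0, [0.1691, 0.0599, -0.0916], [-0.0019, -0.114, 0]], [0, [0.2063, 0.0713, -0.075], [-0.0019, -0.1369, 0]], [0, [0.25, 0.0838, -0.0538], [-0.0019, -0.1592, 0]], [0, [0.2938, 0.0963, -0.0313], [-0.0019, -0.1814, 0]], [0, [0.3375, 0.1088, -0.0063], [-0.0019, -0.2005, 0]], [0, [0.3813, 0.1225, 0.0188], [-0.0019, -0.2165, 0]], [0, [0.4125, 0.1313, 0.0338], [-0.0019, -0.225, 0.0003]], [0, [0.4308, 0.1365, 0.044], [-0.0019, -0.225, 0.0003]], [0, [0.4308, 0.1365, 0.044], [-0.0019, -0.225, 0.0003]], [0, [0.4308, 0.1365, 0.044], [-0.0019, -0.225, 0.0003]], [0, [0.4308, 0.1365, 0.044], [-0.0019, -0.225, 0.0003]]], "clamp_n": 120}}

```text
t: 17.92
tool_pos: [0.4455, 0.0869, 0.1947]
tool_rot: [1.488, 2.033, -0.544]
contact_force: [0.4, 0.1, -1.1]
opening: 0.0175
grip_force: 117.6
```

```bash
python3 - <<'E'
from h import *
zt=tool(-nk,[.953,.303,0])
o=probe_bus.get_obs();print(o["q"]);print(*rel(M+nk*.111,zt),*rel(M+nk*.041,zt))
for n in("side","top"):
    cv2.imwrite(f"pics/ins_{n}.png",vision.get_image(n)[:,:,::-1])
E
```

```text
[ 0.4268 -0.2479  2.0685 -0.7031  1.4553  0.2532]
[ 0.0027 -0.0005 -0.0001] [ 0.0011  0.0051 -0.0013] [ 0.003  -0.0006  0.0699] [ 0.0011  0.0051 -0.0013]
```

In the tool's units: 0.07 m / 0.8 = 0.0875, 0.065 m / 0.8 = 0.0813, 0.005 rad / 3.1416 = 0.0016.

Emit:
{"name": "jog_arm", "arguments": {"steps": [[0, [0.0025, 0, 0.025], [0.0003, 0.001, 0]], [0, [0.0038, -0.0008, 0.0563], [0.0004, 0.0016, -0.0004]], [0, [0.0038, -0.0008, 0.0813], [0.0004, 0.0016, -0.0004]], [0, [0.0038, -0.0008, 0.0875], [0.0004, 0.0016, -0.0004]], [0, [0.0038, -0.0008, 0.0875], [0.0004, 0.0016, -0.0004]], [0, [0.0038, -0.0008, 0.0875], [0.0004, 0.0016, -0.0004]], [0, [0.0038, -0.0008, 0.0875], [0.0004, 0.0016, -0.0004]]]}}

```text
t: 18.6
tool_pos: [0.4593, 0.0468, 0.1415]
tool_rot: [1.491, 2.036, -0.538]
contact_force: [-0.8, -0.1, -1.5]
opening: 0.0176
grip_force: 117.6
```

```bash
python3 - <<'E'
from h import *
zt=tool(-nk,[.953,.303,0])
o=probe_bus.get_obs();print(o["contact_force"]);print(*rel(M+nk*.041,zt),*rel(M+nk*.011,zt))
# lid flange vs jar rim as seen from the side
i=vision.get_image("side");h=cv2.cvtColor(i[170:290,200:310],cv2.COLOR_RGB2HSV);m=cv2.inRange(h,(5,110,50),(20,255,255))
c=cv2.convexHull(max(cv2.findContours(m,0,1)[0],key=cv2.contourArea));e=cv2.fitEllipse(c);print("seen",e[0][0]+200,e[0][1]+170,e[1:])
a=np.linspace(0,2*np.pi,200);Ti=np.linalg.inv(P["side"]["T"]);Rm=R.from_rotvec(o["tool_rot"]);f=o["tool_pos"]+Rm.apply([0,0,.007])
q=f+Rm.apply(np.c_[.056*np.cos(a),.056*np.sin(a),0*a]);q=np.vstack([q+Rm.apply([0,0,.004]),q-Rm.apply([0,0,.004])])
c=q@Ti[:3,:3].T+Ti[:3,3];pt=np.c_[c[:,0]/c[:,2]*P["side"]["fx"]+P["side"]["cx"],c[:,1]/c[:,2]*P["side"]["fy"]+P["side"]["cy"]].astype(np.float32)
print("model",cv2.fitEllipse(cv2.convexHull(pt)))
E
```

```text
[-0.8424 -0.1061 -1.54  ]
[ 0.0009 -0.0015  0.0019] [ 0.0033 -0.0002 -0.0025] [ 0.0009 -0.0016  0.0319] [ 0.0033 -0.0002 -0.0025]
seen 238.57007217407227 216.5904998779297 ((25.333179473876953, 40.64324951171875), 44.08195495605469)
model ((238.72850036621094, 215.73941040039062), (18.475811004638672, 42.11418914794922), 45.17554473876953)
```

In the tool's units: 0.015 m / 0.8 = 0.0188, 0.012 m / 0.8 = 0.015, 0.0033 rad / 3.1416 = 0.0011.

Emit:
{"name": "jog_arm", "arguments": {"steps": [[0, [0.0011, -0.0019, 0.005], [0.0011, 0, -0.0008]], [0, [0.0011, -0.0019, 0.01], [0.0011, 0, -0.0008]], [0, [0.0011, -0.0019, 0.015], [0.0011, 0, -0.0008]], [0, [0.0011, -0.0019, 0.0188], [0.0011, 0, -0.0008]], [0, [0.0011, -0.0019, 0.0188], [0.0011, 0, -0.0008]], [0, [0.0011, -0.0019, 0.0188], [0.0011, 0, -0.0008]]]}}

```text
t: 19.15
tool_pos: [0.4611, 0.0379, 0.1286]
tool_rot: [1.488, 2.039, -0.541]
contact_force: [5.5, 1.0, 0.4]
opening: 0.0179
grip_force: 117.8
```

```bash
cat > st.py <<'E'
from h import *
zt=tool(-nk,[.953,.303,0])
o=probe_bus.get_obs();print("force tool",R.from_rotvec(o["tool_rot"]).inv().apply(o["contact_force"]),"torque",R.from_rotvec(o["tool_rot"]).inv().apply(o["wrist_torque"]));print(*rel(M+nk*.011,zt))
E
python3 st.py
```

```text
force tool [-0.8373  5.5496  0.1663] torque [-0.9608  0.1895  0.0438]
[-0.0004 -0.0006  0.0161] [0.0017 0.0003 0.0014]
```

In the tool's units: 0.002 m / 0.8 = 0.0025, 0.001 m / 0.8 = 0.0013.

Emit:
{"name": "jog_arm", "arguments": {"steps": [[0, [0, 0.0013, 0], [0, 0, 0]], [0, [0, 0.0025, 0], [0, 0, 0]], [0, [0, 0.0025, 0], [0, 0, 0]], [0, [0, 0.0025, 0], [0, 0, 0]]]}}

```text
t: 19.48
tool_pos: [0.4616, 0.038, 0.128]
tool_rot: [1.489, 2.039, -0.546]
contact_force: [2.4, 0.1, 2.4]
opening: 0.0181
grip_force: 118.0
```

```bash
python3 st.py
```

```text
force tool [-2.0301  2.3198 -1.4478] torque [-0.288   0.0128 -0.0622]
[-0.0007 -0.001   0.0157] [-0.0022  0.0004  0.0021]
```

In the tool's units: 0.005 m / 0.8 = 0.0063, 0.003 m / 0.8 = 0.0038.

Emit:
{"name": "jog_arm", "arguments": {"steps": [[0, [-0.0006, 0.0015, 0.0013], [0, 0, 0]], [0, [-0.0006, 0.0015, 0.0038], [0, 0, 0]], [0, [-0.0006, 0.0015, 0.0063], [0, 0, 0]], [0, [-0.0006, 0.0015, 0.0063], [0, 0, 0]]]}}

```text
t: 19.82
tool_pos: [0.464, 0.0353, 0.1244]
tool_rot: [1.49, 2.039, -0.544]
contact_force: [1.1, 1.5, 2.7]
opening: 0.0177
grip_force: 118.3
```

```bash
python3 st.py
```

```text
force tool [-0.8611  1.4821 -2.8143] torque [-0.2812  0.1471  0.0158]
[-0.0005 -0.0025  0.0109] [-0.0014 -0.0004  0.0016]
```

Emit:
{"name": "jog_arm", "arguments": {"steps": [[0, [0, 0, 0.0013], [0, 0, 0]], [0, [0, 0, 0.0038], [0, 0, 0]], [0, [0, 0, 0.0038], [0, 0, 0]], [0, [0, 0, 0.0038], [0, 0, 0]]]}}

```text
t: 20.15
tool_pos: [0.4644, 0.0332, 0.1217]
tool_rot: [1.49, 2.04, -0.545]
contact_force: [1.6, 0.9, 1.4]
opening: 0.0176
grip_force: 118.2
```

```bash
python3 st.py
```

```text
force tool [-0.562   1.8076 -1.311 ] torque [-0.3049  0.2406  0.0081]
[-0.0006 -0.0022  0.0074] [-0.0018 -0.0002  0.0022]
```

In the tool's units: 0.003 m / 0.8 = 0.0038, 0.002 m / 0.8 = 0.0025.

Emit:
{"name": "jog_arm", "arguments": {"steps": [[0, [0, 0, 0.0013], [0, 0, 0]], [0, [0, 0, 0.0025], [0, 0, 0]], [0, [0, 0, 0.0038], [0, 0, 0]], [0, [0, 0, 0.0038], [0, 0, 0]]]}}

```text
t: 20.48
tool_pos: [0.4643, 0.0311, 0.1187]
tool_rot: [1.49, 2.04, -0.547]
contact_force: [0.3, -0.5, -2.2]
opening: 0.0175
grip_force: 118.1
```

```bash
python3 st.py
```

```text
force tool [1.0131 0.1115 2.0202] torque [-0.1427  0.3444 -0.0004]
[-0.001  -0.0015  0.0038] [-0.0036 -0.0005  0.0026]
```

Emit:
{"name": "jog_arm", "arguments": {"steps": [[0, [0, 0, 0.0013], [0, 0, 0]], [0, [0, 0, 0.0025], [0, 0, 0]], [0, [0, 0, 0.0038], [0, 0, 0]], [0, [0, 0, 0.0038], [0, 0, 0]]]}}

```text
t: 20.82
tool_pos: [0.4649, 0.03, 0.1175]
tool_rot: [1.492, 2.04, -0.546]
contact_force: [-5.8, 4.8, 3.1]
opening: 0.0177
grip_force: 118.9
```

```bash
python3 st.py
```

```text
force tool [ 2.8566 -4.0811 -6.449 ] torque [ 0.5334  0.6844 -0.0151]
[-0.0009 -0.0017  0.0021] [-0.0037 -0.0015  0.0014]
```

In the tool's units: 0.002 m / 0.8 = 0.0025, 0.001 m / 0.8 = 0.0013.

Emit:
{"name": "jog_arm", "arguments": {"steps": [[0, [0.0006, -0.001, 0.0013], [0, 0, 0]], [0, [0.0006, -0.001, 0.0025], [0, 0, 0]], [0, [0.0006, -0.001, 0.0025], [0, 0, 0]]]}}

```text
t: 21.07
tool_pos: [0.4649, 0.0299, 0.1175]
tool_rot: [1.493, 2.039, -0.544]
contact_force: [-11.2, 14.0, 13.7]
opening: 0.0175
grip_force: 120.6
```

```bash
python3 st.py
```

```text
force tool [  4.0085  -6.4514 -21.201 ] torque [ 1.3333  0.8874 -0.0585]
[-0.0008 -0.0018  0.0021] [-0.0026 -0.002  -0.0001]
```

Emit:
{"name": "jog_arm", "arguments": {"steps": [[0, [0, 0, 0.0013], [0, 0, 0]], [0, [0, 0, 0.0025], [0, 0, 0]], [0, [0, 0, 0.0025], [0, 0, 0]]]}}

```text
t: 21.32
tool_pos: [0.4659, 0.0296, 0.1175]
tool_rot: [1.494, 2.038, -0.542]
contact_force: [-15.4, 19.0, 20.2]
opening: 0.0177
grip_force: 122.0
```

```bash
python3 st.py
```

```text
force tool [  4.5114  -8.9712 -30.0241] torque [1.9094 1.076  0.0195]
[-0.0004 -0.0026  0.0017] [-0.0014 -0.0027 -0.0019]
```

Force climbs with no further travel, after the earlier quick give: consistent with the flange seated. I'll unload, release and back off, then measure.

In the tool's units: -0.004 m / 0.8 = -0.005, -0.002 m / 0.8 = -0.0025.

Emit:
{"name": "jog_arm", "arguments": {"steps": [[0, [0, 0.0006, -0.0025], [0, 0, 0]], [0, [-0.0006, 0.0013, -0.005], [0, 0, 0]], [0, [-0.0006, 0.0013, -0.005], [0, 0, 0]]]}}

```text
t: 21.57
tool_pos: [0.466, 0.03, 0.1177]
tool_rot: [1.489, 2.04, -0.544]
contact_force: [0.1, 3.5, 2.6]
opening: 0.0178
grip_force: 118.6
```

```bash
python3 st.py
```

```text
force tool [ 0.8931  1.1419 -4.1326] torque [-0.0467  0.3968 -0.0286]
[-0.0004 -0.0028  0.0021] [-0.0008 -0.0002  0.0019]
```

Emit:
{"name": "jog_arm", "arguments": {"steps": [[0.05, [0, 0, 0], [0, 0, 0]], [0.05, [0, 0, 0], [0, 0, 0]], [0.05, [0, 0, 0], [0, 0, 0]], [0.05, [0, 0, 0], [0, 0, 0]], [0.05, [0, 0, -0.025], [0, 0, 0]], [0.05, [0, 0, -0.0625], [0, 0, 0]], [0.05, [0, 0, -0.1125], [0, 0, 0]], [0.05, [0, 0, -0.1625], [0, 0, 0]], [0.05, [0, 0, -0.2], [0, 0, 0]], [0.05, [0, 0, -0.2], [0, 0, 0]]]}}

```text
t: 22.4
tool_pos: [0.437, 0.1311, 0.2461]
tool_rot: [1.489, 2.037, -0.532]
contact_force: [0.1, 0.7, 0.7]
opening: 0.0499
grip_force: 0.0
```

```bash
python3 - <<'E'
from h import *
for n in("top","side"):
    i=vision.get_image(n);cv2.imwrite(f"pics/end_{n}.png",i[:,:,::-1]);h=cv2.cvtColor(i,cv2.COLOR_RGB2HSV);m=cv2.inRange(h,(5,110,50),(20,255,255));m[:190]=0;m[270:]=0;m[:,:210]=0;m[:,320:]=0
    c=cv2.findContours(m,0,1)[0]
    if c:
        c=max(c,key=cv2.contourArea);print(n,cv2.contourArea(c),cv2.boundingRect(c),cv2.fitEllipse(cv2.convexHull(c)))
    for d in(.0,.008):
        a=np.linspace(0,2*np.pi,200);ey=np.array([.953,.303,0]);ex=np.cross(ey,nk);q=[]
        fl=np.vstack([M+nk*(z+d)+r*(np.cos(a)[:,None]*ex+np.sin(a)[:,None]*ey) for z,r in((0,.056),(.008,.056),(.038,.0105))])
        Ti=np.linalg.inv(P[n]["T"]);c=fl@Ti[:3,:3].T+Ti[:3,3];pt=np.c_[c[:,0]/c[:,2]*P[n]["fx"]+P[n]["cx"],c[:,1]/c[:,2]*P[n]["fy"]+P[n]["cy"]].astype(np.float32)
        hu=cv2.convexHull(pt);print("model",d,cv2.contourArea(hu),hu.min((0,1)),np.ptp(hu,axis=(0,1)),cv2.fitEllipse(hu))
    print([b for b in blobs(n) if b[0]=="white"])
E
```

```text
top 909.0 (245, 216, 31, 40) ((260.0239562988281, 235.47982788085938), (30.62119483947754, 39.225914001464844), 7.31846284866333)
model 0.0 1030.7993874611566 [245.1109 215.5208] [32.2801 40.2038] ((261.2370910644531, 235.6686553955078), (32.32030487060547, 40.64617919921875), 4.806678771972656)
model 0.008 1037.8085896492703 [243.2055 215.2778] [32.3441 40.3943] ((259.3635559082031, 235.52127075195312), (32.38325500488281, 40.84358596801758), 4.83433198928833)
[('white', 1950.5, (243, 202, 64, 67)), ('white', 818.0, (186, 142, 27, 56)), ('white', 830.0, (380, 131, 71, 38))]
side 594.5 (228, 207, 33, 32) ((243.87864685058594, 221.72683715820312), (22.025543212890625, 40.045997619628906), 44.189998626708984)
model 0.0 667.4689819092164 [229.4735 207.4272] [32.5261 32.4028] ((244.796630859375, 222.66163635253906), (22.782325744628906, 40.45311737060547), 45.12114715576172)
model 0.008 667.1809527369915 [227.5898 205.5593] [32.5817 32.4349] ((242.9036865234375, 220.7716522216797), (22.771249771118164, 40.56642532348633), 45.156864166259766)
[('white', 430.0, (434, 229, 28, 22)), ('white', 561.0, (400, 219, 26, 30)), ('white', 2682.5, (225, 206, 67, 68)), ('white', 593.5, (167, 167, 39, 38))]
```

Measurements say the lid is past the lips. To be sure, I'll press gently on the knob top with closed fingers.

In the tool's units: 0.129 m / 0.8 = 0.1613, 0.126 m / 0.8 = 0.1575.

Emit:
{"name": "jog_arm", "arguments": {"steps": [[0, [0, 0, 0.0375], [0, 0, 0]], [0, [0, 0, 0.0875], [0, 0, 0]], [0, [0, 0, 0.125], [0, 0, 0]], [0, [0, 0, 0.1475], [0, 0, 0]], [0, [0, 0, 0.1575], [0, 0, 0]], [0, [0, 0, 0.1613], [0, 0, 0]], [0, [0, 0, 0.1613], [0, 0, 0]], [0, [0, 0, 0.1613], [0, 0, 0]]], "clamp_n": 60}}

```text
t: 23.27
tool_pos: [0.4602, 0.0489, 0.1418]
tool_rot: [1.49, 2.039, -0.544]
contact_force: [0.0, -0.6, -0.1]
opening: 0.0001
grip_force: 0.0
```

```bash
python3 st.py
```

```text
force tool [-0.3377 -0.1531  0.4668] torque [-0.0056  0.2965 -0.0168]
[-0.0001 -0.0029  0.0332] [-0.0012 -0.0002  0.0013]
```

Emit:
{"name": "jog_arm", "arguments": {"steps": [[0, [0, 0, 0.0019], [0, 0, 0]], [0, [0, 0, 0.0038], [0, 0, 0]], [0, [0, 0, 0.0038], [0, 0, 0]]]}}

```text
t: 23.52
tool_pos: [0.4607, 0.0473, 0.1394]
tool_rot: [1.489, 2.039, -0.544]
contact_force: [-0.7, 0.1, 0.9]
opening: -0.0001
grip_force: 0.0
```

```bash
python3 st.py
```

```text
force tool [-0.3595 -0.5916 -0.9217] torque [0.0382 0.3173 0.0176]
[-0.0004 -0.003   0.0303] [-0.0005 -0.0003  0.0017]
```

In the tool's units: 0.002 m / 0.8 = 0.0025, 0.001 m / 0.8 = 0.0013.

Emit:
{"name": "jog_arm", "arguments": {"steps": [[0, [0, 0, 0.0013], [0, 0, 0]], [0, [0, 0, 0.0025], [0, 0, 0]], [0, [0, 0, 0.0025], [0, 0, 0]]]}}

```text
t: 23.77
tool_pos: [0.4609, 0.0463, 0.1382]
tool_rot: [1.491, 2.039, -0.544]
contact_force: [-2.9, 4.6, 4.7]
opening: -0.0001
grip_force: 3.5
```

```bash
python3 st.py
```

```text
force tool [ 0.9988 -1.4037 -6.9818] torque [0.3615 0.5828 0.01  ]
[-0.0004 -0.0028  0.0288] [-0.0013 -0.001   0.001 ]
```

Emit:
{"name": "jog_arm", "arguments": {"steps": [[0, [0, 0, 0.0013], [0, 0, 0]], [0, [0, 0, 0.0025], [0, 0, 0]], [0, [0, 0, 0.0025], [0, 0, 0]]]}}

```text
t: 24.02
tool_pos: [0.4612, 0.0462, 0.1381]
tool_rot: [1.493, 2.039, -0.542]
contact_force: [-12.5, 13.8, 14.7]
opening: 0.0001
grip_force: 10.7
```

```bash
python3 st.py
```

```text
force tool [  3.5868  -7.7423 -22.1863] torque [ 1.3436  0.906  -0.011 ]
[-0.0004 -0.0031  0.0286] [-0.0016 -0.0027 -0.0006]
```

Contact comes within about 1–2 mm of the nominal home height and is stiff at 22 N, so the lid is home. Retreating and handing in.

In the tool's units: -0.15 m / 0.8 = -0.1875, -0.12 m / 0.8 = -0.15.

Emit:
{"name": "jog_arm", "arguments": {"steps": [[0, [0, 0, -0.0125], [0, 0, 0]], [0, [0, 0, -0.05], [0, 0, 0]], [0, [0, 0, -0.1], [0, 0, 0]], [0, [0, 0, -0.15], [0, 0, 0]], [0, [0, 0, -0.1875], [0, 0, 0]], [0, [0, 0, -0.1875], [0, 0, 0]], [0, [0, 0, -0.1875], [0, 0, 0]], [0, [0, 0, -0.1875], [0, 0, 0]]]}}

```text
t: 24.68
tool_pos: [0.4318, 0.136, 0.2497]
tool_rot: [1.489, 2.04, -0.547]
contact_force: [-0.5, 0.2, -0.6]
opening: -0.0002
grip_force: 0.0
```

```bash
python3 -c "
from h import *
for n in('top','side'):print([b for b in blobs(n) if b[0]=='white'])
print(ctrl.finish_job())"
```

```text
[('white', 1948.0, (244, 202, 63, 67)), ('white', 815.5, (186, 142, 27, 56)), ('white', 833.0, (380, 131, 71, 38))]
[('white', 431.0, (434, 229, 28, 22)), ('white', 558.0, (400, 219, 26, 30)), ('white', 2681.5, (225, 206, 67, 68)), ('white', 759.0, (167, 174, 39, 31))]
the job is handed in; nothing more can be done
None
```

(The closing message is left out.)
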